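# Load the parts tray of the camera station

## Task

Take the stepper motor off the roller lane and stand it on the yellow pad, then pull the station's sprung red knob all the way out to its stop so that the orange tray comes out to the loading place, and let the knob go back home. Put every aluminium shaft support from the grey mat into the tray while it is out there, then push the tray along the rollers until it is fully home in the bay. Keep the tray on its rollers throughout (do not lift it) and leave the other things on the desk alone.

Things in the scene. Friction and masses are not known exactly. Their poses are not given: they have to be found in the camera images.
- station: Fixed camera station: a lane of 14 grey free-turning rollers (16 mm thick, tops 30 mm above the desk) between aluminium guides (inner faces 146 mm apart, tops 42 mm high). Origin on the desk under the lane's centre. x axis along the lane: +x into the bay (away from the robot), -x out towards the robot; y across, z up. A black lip 40 mm high closes the -x end (x -144 to -136 mm).
- bay (a point): The tray's home: where the tray's origin lies when fully home in the bay (61 mm to +x of the station's origin, 30 mm above the desk; axes as the station's). Back stop faces at station x = +124 mm. A clear roof plate on four posts covers station x +55 to +155 mm, y 123 mm either side, top 105 mm high, with a small camera on it up to 139 mm.
- loading_place (a point): The loading place at the near end of the lane: where the tray's origin lies after the puller has drawn it fully out (69 mm to -x of the station's origin, 30 mm up). Axes as the station's.
- puller (a joint): Sprung tray puller: 0 at home; grows as the red knob is pulled along the station's -x, to a hard stop at 0.130 m. Spring about 3.3 N at home, 10.5 N at the stop, plus damping 20 N per m/s; let go, it runs home by itself. Its steel cross bar behind the tray (48 to 62 mm above the desk) pushes the tray out towards -x; it does not draw the tray back in.
- knob (a point): Middle of the grip of the puller's red knob, an upright cylinder 22 mm across from 58 to 100 mm above the desk, on a steel rod (10 mm square, centre 55 mm up) beside the lane. This point is 85 mm up and moves with the knob; at home it lies 30 mm to -x and 98 mm to -y of the station's origin. Pinch or hook it from above.
- tray: Orange open parts tray, 124 mm along its x by 140 mm along its y by 38 mm high, walls and floor 4 mm; about 0.25 kg. Origin: centre of its underside. Starts home in the bay, on the rollers, axes as the station's; rolls freely but stays where it is left. Rim 68 mm above the desk.
- motor: Stepper motor, a 42 mm square block 40 mm high, black with aluminium ends, a 5 mm shaft sticking up 20 mm from its top; about 0.24 kg. Origin: centre of its underside, z up along the shaft. It starts standing on the rollers in front of the tray, in the way.
- pad (a point): Centre of the yellow parking pad's top, 5 mm above the desk: a 76 mm square on the grey parts mat, where the motor belongs.
- parts_mat: Grey parts mat fixed to the desk, 3 mm thick, 260 mm along x by 300 mm along y; its centre is 60 mm to -x of its origin. It may be to the left or the right of the station.
- bobbin: White plastic bobbin, 30 mm across, 30 mm high, standing on the mat; not part of the kit, to be left alone. Origin: centre of its underside.
- coins: Steel disc stack with a white top, 32 mm across, 24 mm high, one solid piece standing on the mat; not part of the kit, to be left alone. Origin: centre of its underside.
- tape_roll: Blue roll of tape, 76 mm across, 19 mm high, on the desk just beyond the mat; to be left alone. Origin: centre of its underside.
- flux_jar: Closed jar, 48 mm across, 60 mm high, on the desk just beyond the mat; to be left alone. Origin: centre of its underside.
- screw_bin: Small orange bin, 100 x 80 x 40 mm, at the left of the desk; to be left alone. Origin: centre of its underside.
- support0: Aluminium shaft support (four to six of these are present): a foot 42 mm along x by 16 mm along y by 8 mm high, with an upright 20 mm by 16 mm in its middle to 38 mm height, a bore shown along y; 60 g. Origin: centre of the foot's underside, z up. Stands on the grey mat among other things; may topple on its side if knocked.
- support1: Aluminium shaft support (four to six of these are present): a foot 42 mm along x by 16 mm along y by 8 mm high, with an upright 20 mm by 16 mm in its middle to 38 mm height, a bore shown along y; 60 g. Origin: centre of the foot's underside, z up. Stands on the grey mat among other things; may topple on its side if knocked.
- support2: Aluminium shaft support (four to six of these are present): a foot 42 mm along x by 16 mm along y by 8 mm high, with an upright 20 mm by 16 mm in its middle to 38 mm height, a bore shown along y; 60 g. Origin: centre of the foot's underside, z up. Stands on the grey mat among other things; may topple on its side if knocked.
- support3: Aluminium shaft support (four to six of these are present): a foot 42 mm along x by 16 mm along y by 8 mm high, with an upright 20 mm by 16 mm in its middle to 38 mm height, a bore shown along y; 60 g. Origin: centre of the foot's underside, z up. Stands on the grey mat among other things; may topple on its side if knocked.
- support4: Aluminium shaft support (four to six of these are present): a foot 42 mm along x by 16 mm along y by 8 mm high, with an upright 20 mm by 16 mm in its middle to 38 mm height, a bore shown along y; 60 g. Origin: centre of the foot's underside, z up. Stands on the grey mat among other things; may topple on its side if knocked.
- support5: Aluminium shaft support (four to six of these are present): a foot 42 mm along x by 16 mm along y by 8 mm high, with an upright 20 mm by 16 mm in its middle to 38 mm height, a bore shown along y; 60 g. Origin: centre of the foot's underside, z up. Stands on the grey mat among other things; may topple on its side if knocked.

How it is judged:
By the outcome, as a careful person would: the job done as asked, in the order asked, and still so for the second after the job is handed in, with the robot touching nothing.
Of support0, support1, support2, support3, support4, support5 only 4 to 6 are there at a start; the rules pass over those that are not, and their reading is None.
At some moment in a run one of support0, support1, support2, support3, support4, support5, motor may be knocked a few centimetres aside while the robot is not near it.
Once in a run the grip may slacken for a moment while it holds something.
It also fails if it takes over 210 s, if anything falls off the work surface, if the arm or the gripper's body presses on something with over 40 N, if the wrist force passes 120 N, or if a joint passes its speed limit or range.

## Robot

A 6-joint arm with a two-finger parallel gripper is mounted at the origin on the work surface. World frame = base frame: x ahead of the robot, y to its left, z up, the work surface at z = 0. Lengths are in m, angles in degrees, forces in N, time in s.
With the tool pointing down it reaches from about 0.35 to 0.875 m from the base axis. Payload 4.2 kg.
Tool frame: the origin (TCP) lies on the centre line of the jaws, within the pads' length; the fingertips stand tip_reach ahead of it and the grasp point (between the pads) is the TCP (tip_reach is the distance from the TCP to the fingertips, in m); z points along the fingers, y is the line along which they close (so a half turn about z gives the same grasp; the last joint's range is limited). The gripper opens to 87 mm and grips with 3 to 60 N. Pads are 19 mm wide; open, the fingers measure 117 mm over their backs; the gripper's body (75 mm by 190 mm) begins 51 mm behind the grasp point.
Start: joints at [82.426, 22.042, 0.453, 0, -68.411, -14.817], TCP at [0.238, 0.578, 0.242] pointing down, gripper open.
Joint ranges: [-179.83, 179.83], [-69.29, 118.12], [-61.27, 80.66], [-181.25, 117.63], [-171.15, -9.14], [-177.46, 177.46]. Speed limits (degrees/s): [159.86, 159.86, 180, 180, 180, 180].

## Interface

Orientations are given as a 3x3 rotation matrix whose columns are the frame's x, y, z axes.
In Python, from station import sense, capture, finish_job, tip_reach gives the robot as it stands.
- The arm moves only by the tool arm_command, never from a script. Its argument "deltas" is a list of rows, each a list of 7 numbers: the turn, a rotation vector about the tool's x, y, z in rad, then the shift along the tool's x, y, z in cm, then the closure, from -1 (fully open) to 1 (shut), so that 0 is half open. In form: [[rx, ry, rz, dx, dy, dz, hand], ...]. A call has 1 to 8 rows; each row is the pose to reach, as a shift and turn from the pose commanded when the call began, along the tool's axes at that moment; what a row does not reach only later rows make up. A row lasts 1/12 s, in which the tool goes at most 41.7 mm and 7.16 degrees, less where a joint would pass 70% of its speed; a pose out of reach is approached as far as the arm can. A call with a gripper value outside its range is refused whole. The fingers move at their own pace and stop on an object; the grip force is fixed at half the most. Time passes only in rows, so rows that repeat a pose let the fingers close. It gives the time, the measured TCP pose, the force, the opening and the grip force at its end, in the units of the state.
- sense(): the state, without advancing time (a new reading comes with each control period).
- capture(name): name is "side" or "top"; returns a dict with "pixels" (480x640x3 uint8, blue, green, red), "fovy" (degrees; the focal length in pixels is half the picture's height over the tangent of half this angle, whatever the lens; pixels are square), "cx", "cy" (the principal point, pixels), "k1" (the pictures are not rectified: a ray, as slopes to the right and down, at radius r is drawn at 1 + k1 r^2 times it, then the intrinsics apply), "rvec" (rotation vector, rad) and "tvec" (3), from world to camera coordinates, as OpenCV has them. Camera axes: x right, y down, z forward; pixel columns grow to the right and rows downward; lengths in m; the calibration is good to about 2 mm. A picture is of the moment at which its call begins. There is no depth.
- finish_job(): hands the job in; it is judged then, once.
The state is a dict: "time_s": time; "joints": joint angles; "joint_velocities": joint speeds; "effort": joint torques, N m; "tcp_pos": TCP position; "ee_rot": TCP orientation; "wrist_force": force on the tool from outside, world axes, zero at the start; "moment": the same for the moment, N m; "gripper_width": opening from 0.0 (shut) to 1.0 (fully open); "gripper_force": force on a finger pad.
Only numpy, scipy, OpenCV 4.12 (cv2) and the standard library are available. Lean on these libraries where they do the work, as an engineer would, in place of code of your own. Each camera call takes 0.05 s, during which the arm holds its last target. There are 200 camera calls.

## Working session

There is one attempt and no reset: what is moved stays moved. The work goes in short steps, Python scripts to look and compute and a tool call to move; the robot and the scene stay as the last step left them, time stands still between calls to the robot, and variables do not carry over. Pictures are saved under pics/ and viewed, at most 14 in all, crops included, and the job is handed in when it is done.

Besides the shell and the picture viewer there is one more tool, called after "Emit:" as name(argument=value, ...) on one line, values as JSON. arm_command: Moves the arm, as the interface text tells. Its arguments: {"type":"object","properties":{"deltas":{"type":"array"}},"required":["deltas"]}

```bash
mkdir -p pics; ls; python3 - <<'E'
from station import *
import cv2
s=sense();print(s,tip_reach)
for n in("top","side"):
    c=capture(n);cv2.imwrite(f"pics/{n}0.png",c["pixels"]);c.pop("pixels");print(c)
E
```

```text
pics
{'time_s': 0.0, 'joints': array([ 8.24262361e+01,  2.20897393e+01,  3.78547361e-01, -3.01168940e-02,
       -6.84108268e+01, -1.48178957e+01]), 'joint_velocities': array([-0.06425173, -0.00713192, -0.02426716, -0.04118709,  0.00527621,
       -0.10182008]), 'effort': array([-1.07950891e-04, -3.90662813e+01,  1.87406015e+01,  4.22004640e+00,
        1.09937138e-02, -1.93490559e-04]), 'tcp_pos': array([0.23783178, 0.57735982, 0.24045899]), 'ee_rot': array([[ 9.24527632e-01, -3.81114252e-01, -7.65183157e-04],
       [-3.81115013e-01, -9.24525369e-01, -2.04658057e-03],
       [ 7.25497829e-05,  2.18374308e-03, -9.99997613e-01]]), 'wrist_force': array([ 0.10097017, -0.00438708, -0.44686751]), 'moment': array([0.02123183, 0.03015884, 0.02459423]), 'gripper_force': 0.0, 'gripper_width': 1.003862539143108} 0.019
{'fovy': 54.255094805575595, 'cx': 316.73086931382903, 'cy': 240.26372762723022, 'k1': -0.0771634294743241, 'rvec': array([ 2.0816691 , -2.14320287,  0.19057855]), 'tvec': array([0.12477651, 0.60627904, 0.9210178 ])}
{'fovy': 43.49638080701359, 'cx': 319.0799841578658, 'cy': 243.7360025412531, 'k1': -0.059112429008970575, 'rvec': array([ 0.53594521, -2.64855537,  1.26571622]), 'tvec': array([0.61132413, 0.15141328, 1.34862051])}
```

View pics/top0.png

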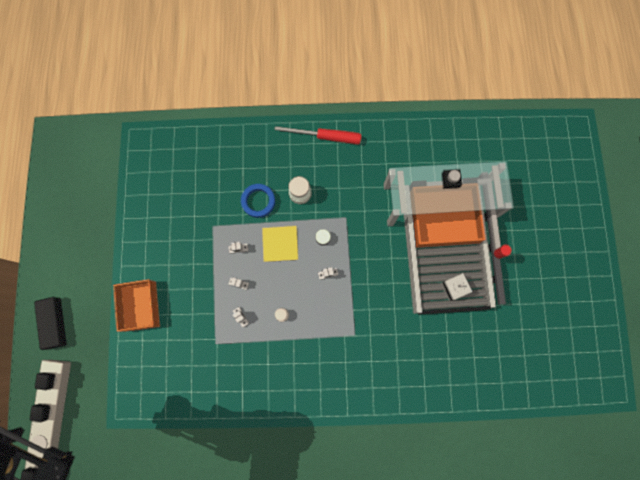

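View pics/side0.png

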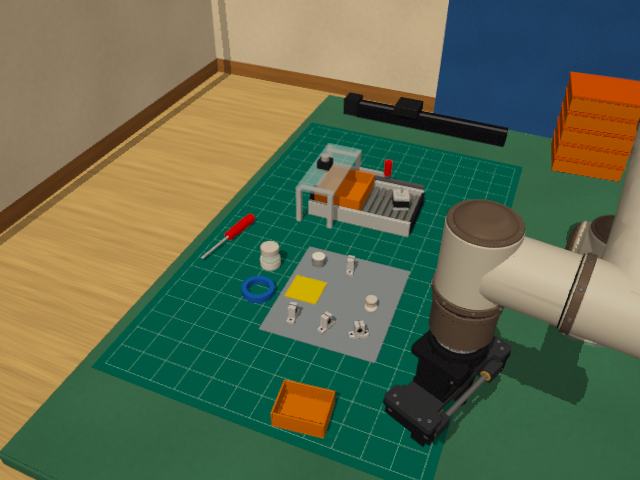

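The top view shows the station on the right, with the motor at about (459,287) and the knob at (504,251). The mat has four supports at (238,247), (238,283), (240,317) and (329,272), and the pad is at (281,244). The bobbin is at (282,315) and the coins at (323,237).

```bash
cat > h.py <<'E'
from station import *
import cv2,numpy as np
np.set_printoptions(precision=4,suppress=True)
def K(c):
    f=240/np.tan(np.radians(c["fovy"]/2)); return np.array([[f,0,c["cx"]],[0,f,c["cy"]],[0,0,1]]),np.array([c["k1"],0,0,0,0.])
def w(c,u,v,z):
    k,d=K(c);r=cv2.undistortPoints(np.array([[[u,v]]],float),k,d)[0,0]
    R=cv2.Rodrigues(c["rvec"])[0];o=-R.T@c["tvec"];g=R.T@np.array([*r,1]);return o+g*(z-o[2])/g[2]
def px(c,P):
    k,d=K(c);return cv2.projectPoints(np.array(P,float).reshape(-1,3),c["rvec"],c["tvec"],k,d)[0][:,0]
def crop(c,n,x0,x1,y0,y1,s):
    cv2.imwrite(f"pics/{n}.png",cv2.resize(c["pixels"][y0:y1,x0:x1],None,fx=s,fy=s,interpolation=cv2.INTER_CUBIC))
E
python3 - <<'E'
from h import *
c=capture("top");crop(c,"mat",205,365,210,350,5 if 0 else 4.2);crop(c,"stn",380,520,155,320,3.6)
print(w(c,281,244,.005),w(c,459,287,.07),w(c,504,251,.1))
for p in[(214,226),(347,219),(354,335),(216,343)]:print(w(c,*p,.003))
E
```

```text
[0.6145 0.1871 0.005 ] [ 0.5017 -0.1803  0.07  ] [ 0.5682 -0.2691  0.1   ]
[0.6607 0.3379 0.003 ]
[0.6673 0.0387 0.003 ]
[0.4121 0.0337 0.003 ]
[0.4026 0.3305 0.003 ]
```

View pics/mat.png

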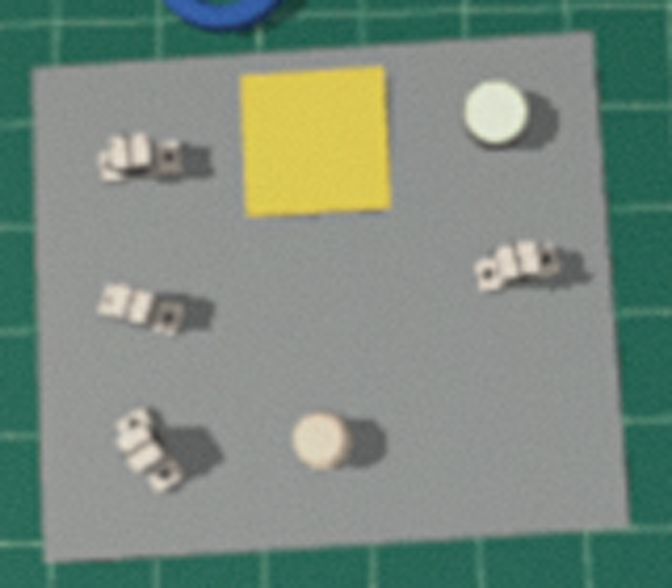

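View pics/stn.png

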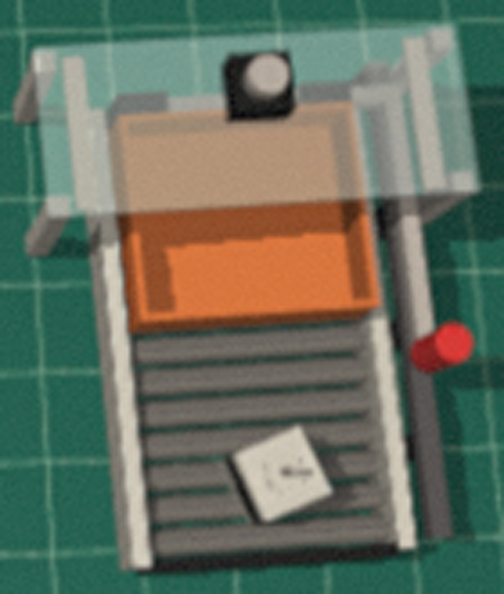

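The mat crop shows four upright supports. The station crop shows the motor on the rollers, turned about 20–25°, and the tray's near rim corners at crop (133,330) and (380,305). Next I fit the poses.

```bash
cat >> h.py <<'E'
from scipy.optimize import minimize
def boxpts(x0,x1,y0,y1,z0,z1):return np.array([[x,y,z] for x in(x0,x1) for y in(y0,y1) for z in(z0,z1)])
SUP=[boxpts(-.021,.021,-.008,.008,0,.008),boxpts(-.01,.01,-.008,.008,0,.038)]
S=4
def mask(c,boxes,p,z,shape,off):
    m=np.zeros(shape,np.uint8);cy,sy=np.cos(p[2]),np.sin(p[2]);R=np.array([[cy,-sy,0],[sy,cy,0],[0,0,1]])
    for b in boxes:
        q=(px(c,b@R.T+[p[0],p[1],z])-off+.5)*S-.5
        cv2.fillConvexPoly(m,cv2.convexHull(np.round(q*16).astype(np.int32)),255,cv2.LINE_8,4)
    return m>0
def fit(c,boxes,u,v,z,zt,thr,r=16,ch=None,yaws=np.radians(np.arange(-90,90,15)),sym=1):
    u,v=int(u),int(v);I=c["pixels"][v-r:v+r+1,u-r:u+r+1].astype(float)
    g=cv2.resize(I.min(2),None,fx=S,fy=S,interpolation=cv2.INTER_CUBIC);t=g>thr
    off=np.array([u-r,v-r],float)
    if not t.any():return None
    def f(p):
        m=mask(c,boxes,p,z,t.shape,off);return 1-(m&t).sum()/max(1,(m|t).sum())
    x0=w(c,u,v,zt)[:2];best=None
    for y in yaws:
        o=minimize(f,[*x0,y],method="Nelder-Mead",options=dict(initial_simplex=[[*x0,y],[x0[0]+.008,x0[1],y],[x0[0],x0[1]+.008,y],[*x0,y+.3]],xatol=1e-5,fatol=1e-4))
        if best is None or o.fun<best.fun:best=o
    return np.array([*best.x[:2],np.degrees(best.x[2])]),1-best.fun
E
python3 - <<'E'
from h import *
c=capture("top");R=cv2.Rodrigues(c["rvec"])[0];print("cam",-R.T@c["tvec"])
print("mat",c["pixels"][295,300],c["pixels"][330,230])
for u,v in[(238,247),(238,283),(240,317),(329,272)]:print(fit(c,SUP,u,v,.003,.02,150))
mt=[boxpts(-.021,.021,-.021,.021,.04,.04)]
print("motor",fit(c,mt,459,287,.03,.07,130,r=20,yaws=np.radians([0,20,-20])))
f=lambda x,y:(380+(x+.5)/3.6-.5,155+(y+.5)/3.6-.5)
L=w(c,*f(133,330),.068);Rr=w(c,*f(380,305),.068);print(L,Rr,np.linalg.norm(L-Rr))
a=np.arctan2(*(L-Rr)[:2]*[-1,1]);print("yaw",np.degrees(a))
A=np.array([[np.cos(a),-np.sin(a)],[np.sin(a),np.cos(a)]])
o=(L+Rr)[:2]/2-A@[-.001,0];print("orig",o,"knob pred",o+A@[-.03,-.098],"seen",w(c,*f(453,344),.1)[:2])
print("lip corners pred",px(c,[[*(o+A@[-.144,y]),.04] for y in(-.073,.073)]),"seen",f(400,548),f(150,568))
E
```

```text
cam [0.4199 0.0956 1.0227]
mat [147 147 145] [150 153 151]
(array([  0.6097,   0.2842, -81.0409]), np.float64(0.5310165638194219))
(array([ 0.5305,  0.2839, 68.9349]), np.float64(0.5599586492074431))
(array([ 0.4572,  0.2797, 29.7256]), np.float64(0.5419440745672437))
(array([  0.5482,   0.0884, -71.234 ]), np.float64(0.6417910447761194))
motor (array([ 0.5038, -0.1783, 21.5264]), np.float64(0.9674832312627588))
[ 0.589  -0.0995  0.068 ] [ 0.5992 -0.2444  0.068 ] 0.1453041531276539
yaw 4.029394007796717
orig [ 0.5951 -0.1719] knob pred [ 0.572  -0.2718] seen [ 0.5697 -0.2723]
lip corners pred [[491.8707 308.6848]
 [423.1422 316.1352]] seen (490.75, 306.8611111111111) (421.30555555555554, 312.41666666666663)
```

```bash
python3 - <<'E'
from h import *
c=capture("top")
for u,v in[(238,247),(238,283),(240,317),(329,272)]:print(fit(c,SUP,u,v,.003,.02,175))
# station fit via colour: tray orange mask, knob red centroid, white guides
P=c["pixels"].astype(int);hsv=cv2.cvtColor(c["pixels"],cv2.COLOR_BGR2HSV)
red=((hsv[...,0]<5)|(hsv[...,0]>174))&(hsv[...,1]>190)&(hsv[...,2]>90);red[:,:480]=0;red[:200]=0;red[300:]=0
ys,xs=np.nonzero(red);print("red",xs.mean(),ys.mean(),len(xs))
mid=w(c,xs.mean(),ys.mean(),.085);print(mid)
def over(o,a,name):
    A=np.array([[np.cos(a),-np.sin(a)],[np.sin(a),np.cos(a)]]);s=5;x0,y0=380,205
    im=cv2.resize(c["pixels"][y0:y0+115,x0:x0+140],None,fx=s,fy=s,interpolation=cv2.INTER_CUBIC)
    def ln(p,z,col):
        q=[[*(o+A@np.array(t)),z] for t in p];q=((px(c,q)-[x0,y0]+.5)*s-.5).astype(int);cv2.polylines(im,[q],True,col,1)
    ln([(-.001,-.07),(-.001,.07),(.123,.07),(.123,-.07)],.068,(255,0,0))
    ln([(-.144,-.073),(-.144,.073),(-.136,.073),(-.136,-.073)],.04,(0,255,255))
    ln([(-.144,-.073),(.1,-.073)],.042,(0,255,0));ln([(-.144,.073),(.1,.073)],.042,(0,255,0))
    t=np.linspace(0,6.28,20);ln(np.c_[-.03+.011*np.cos(t),-.098+.011*np.sin(t)],.1,(255,255,0))
    cv2.imwrite("pics/%s.png"%name,im)
over(np.array([.595,-.1719]),np.radians(4.0),"ov1")
E
```

```text
(array([  0.6079,   0.2841, -89.9897]), np.float64(0.26677966101694917))
(array([   0.5364,    0.3004, -109.6929]), np.float64(0.34341342170671085))
(array([ 0.458 ,  0.2781, 33.5792]), np.float64(0.3575076608784473))
(array([  0.5462,   0.0926, -64.9657]), np.float64(0.3904936014625229))
red 502.57894736842104 250.73684210526315 57
[ 0.5713 -0.2721  0.085 ]
```

View pics/ov1.png

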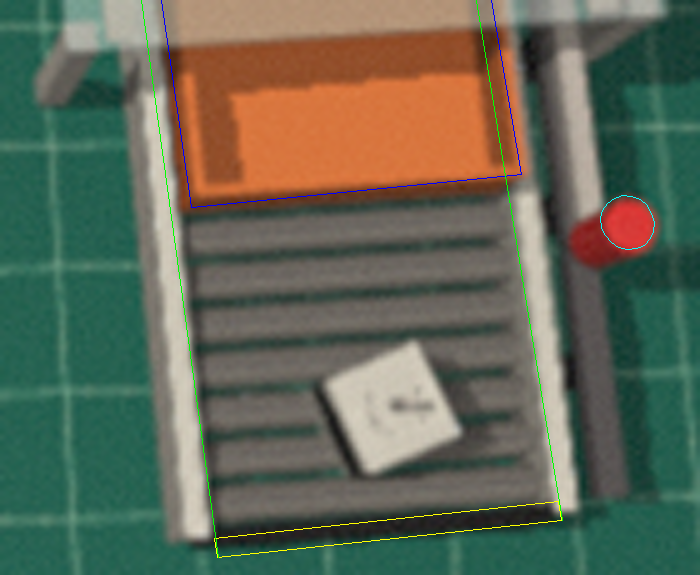

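The overlay puts the lane a little off: the real guides are turned about 2° less, and the rim lies about 4 mm further along +x. I refit both the station and the supports.

```bash
cat > fs.py <<'E'
from h import *
def supfit(c,u,v,thr=163,r=15,yaws=np.radians(np.arange(-90,90,15))):
    u,v=int(u),int(v);I=c["pixels"][v-r:v+r+1,u-r:u+r+1]
    g=cv2.resize(cv2.GaussianBlur(I,(3,3),.6).min(2),None,fx=S,fy=S,interpolation=cv2.INTER_CUBIC)
    t=cv2.morphologyEx((g>thr).astype(np.uint8),cv2.MORPH_CLOSE,np.ones((13,13),np.uint8))
    n,l,st,_=cv2.connectedComponentsWithStats(t);t=l==1+np.argmax(st[1:,4]);off=np.array([u-r,v-r],float)
    def f(p):
        m=mask(c,SUP,p,.003,t.shape,off);return 1-(m&t).sum()/max(1,(m|t).sum())
    ys,xs=np.nonzero(t);x0=w(c,off[0]+xs.mean()/S,off[1]+ys.mean()/S,.015)[:2];best=None
    for y in yaws:
        o=minimize(f,[*x0,y],method="Nelder-Mead",options=dict(initial_simplex=[[*x0,y],[x0[0]+.008,x0[1],y],[x0[0],x0[1]+.008,y],[*x0,y+.3]]))
        if best is None or o.fun<best.fun:best=o
    p=best.x;m=mask(c,SUP,p,.003,t.shape,off).astype(np.uint8)
    vis=cv2.resize(I,None,fx=S,fy=S,interpolation=cv2.INTER_CUBIC)
    for b in SUP:
        R=cv2.Rodrigues(np.array([0,0,p[2]]))[0];q=(px(c,b@R.T+[p[0],p[1],.003])-off+.5)*S
        cv2.polylines(vis,[cv2.convexHull(q.astype(np.int32))],True,(0,0,255),1)
    return np.array([p[0],p[1],np.degrees(p[2])]),1-best.fun,np.hstack([vis,cv2.cvtColor(t.astype(np.uint8)*255,8)])
E
python3 - <<'E'
from fs import *
from scipy.optimize import least_squares
c=capture("top");V=[]
for u,v in[(238,247),(238,283),(240,317),(329,272)]:
    p,s,vis=supfit(c,u,v);print(p,s);V.append(vis)
im=np.vstack([np.hstack(V[:2]),np.hstack(V[2:])]);cv2.imwrite("pics/sup.png",cv2.resize(im,None,fx=1.6,fy=1.6))
f=lambda x,y:(380+(x+.5)/5-.5,205+(y+.5)/5-.5)
pts=[(628,222,.1,-.03,-.098),(185,199,.068,-.001,.07),(522,167,.068,-.001,-.07),(212,545,.04,-.144,.073),(555,514,.04,-.144,-.073)]
lat=[(505,190,.042,-.073),(545,515,.042,-.073),(165,90,.042,.073),(210,540,.042,.073)]
def res(p,):
    A=np.array([[np.cos(p[2]),np.sin(p[2])],[-np.sin(p[2]),np.cos(p[2])]]);r=[]
    for x,y,z,a,b in pts:r+=list(A@(w(c,*f(x,y),z)[:2]-p[:2])-[a,b])
    for x,y,z,b in lat:r.append((A@(w(c,*f(x,y),z)[:2]-p[:2]))[1]-b)
    return np.array(r)*1e3
o=least_squares(res,[.595,-.172,.05],x_scale=[.01,.01,.01],loss="soft_l1");print(o.x,np.degrees(o.x[2]),res(o.x))
E
```

```text
[  0.6097   0.2999 -75.7833] 0.43557422969187676
[   0.5362    0.3002 -105.1633] 0.5364294844482318
[ 0.4575  0.2791 32.1689] 0.5657627118644067
[  0.5462   0.0931 -64.9281] 0.5987586710478277
[ 0.5987 -0.1719  0.0502] 2.8776369111968494 [-1.5143 -0.6377 -1.1047  2.3088  0.9037 -0.3619  0.3218 -0.9371  0.7482
 -0.3657  2.027   4.6269 -3.3193  0.071 ]
```

View pics/sup.png

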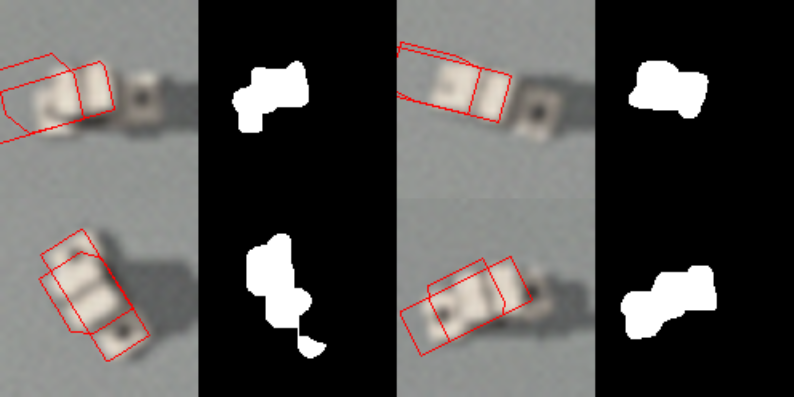

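The fits drift because the mask drops the far foot. The supports look warmer than the grey mat, so I add a colour cue to the mask.

```bash
sed -i 's/^    t=cv2.morph.*/    J=cv2.resize(cv2.GaussianBlur(I,(3,3),.8),None,fx=S,fy=S,interpolation=cv2.INTER_CUBIC).astype(int)\n    t=cv2.morphologyEx(((g>165)|(J[...,2]-J[...,0]>RB)).astype(np.uint8),cv2.MORPH_CLOSE,np.ones((9,9),np.uint8))/; s/^def supfit/RB=9\ndef supfit/' fs.py
python3 - <<'E'
from fs import *
c=capture("top");V=[]
I=c["pixels"].astype(int)
print("mat RB",(I[285:300,260:300,2]-I[285:300,260:300,0]).mean(),(I[285:300,260:300,2]-I[285:300,260:300,0]).std(),"foot",I[247,244:248],"shadow",I[248,250:254])
for u,v in[(238,247),(238,283),(240,317),(329,272)]:
    p,s,vis=supfit(c,u,v);print(p,s);V.append(vis)
im=np.vstack([np.hstack(V[:2]),np.hstack(V[2:])]);cv2.imwrite("pics/sup2.png",cv2.resize(im,None,fx=1.6,fy=1.6))
E
```

```text
mat RB -0.47833333333333333 1.122288089376144 foot [[ 84  87  92]
 [ 70  78  81]
 [104 110 116]
 [103 110 115]] shadow [[93 94 93]
 [92 93 90]
 [95 95 92]
 [94 96 94]]
[ 0.6082  0.283  94.3021] 0.8187583444592791
[   0.5299    0.2823 -109.6592] 0.8832173240525909
[ 0.4572  0.2772 30.9889] 0.8793852322084865
[  0.5464   0.0862 102.5601] 0.8564764980265519
```

View pics/sup2.png

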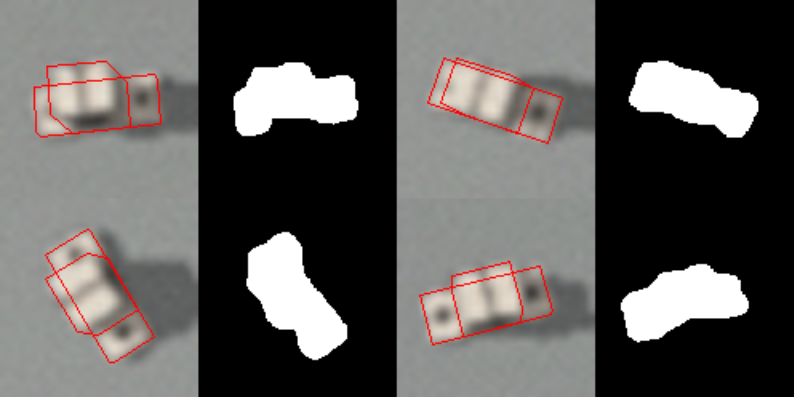

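All four support fits are good. I start the move: align the tool with the world axes, then travel over the motor.

Emit:
arm_command(deltas=[[0,0,-0.13,0,0,0,-1],[0,0,-0.26,0,0,0,-1],[0,0,-0.391,0,0,0,-1],[0,0,-0.391,0,0,0,-1],[0,0,-0.391,0,0,0,-1]])

```text
time_s: 0.77
tcp_pos: [0.238, 0.5778, 0.2415]
ee_rot: [[1.0, -0.002, -0.0], [-0.002, -1.0, -0.0], [-0.0, 0.0, -1.0]]
wrist_force: [-0.1, -0.1, -0.4]
gripper_width: 0.996
gripper_force: 0.0
```

Emit:
arm_command(deltas=[[0,0,0,8.9,25.2,2,-1],[0,0,0,8.9,25.2,2,-1],[0,0,0,8.9,25.2,2,-1],[0,0,0,8.9,25.2,2,-1],[0,0,0,8.9,25.2,2,-1],[0,0,0,8.9,25.2,2,-1],[0,0,0,8.9,25.2,2,-1],[0,0,0,8.9,25.2,2,-1]])

```text
time_s: 1.43
tcp_pos: [0.3273, 0.322, 0.2215]
ee_rot: [[1.0, -0.007, -0.001], [-0.007, -1.0, -0.001], [-0.001, 0.001, -1.0]]
wrist_force: [0.1, 0.4, -0.2]
gripper_width: 1.003
gripper_force: 0.0
```

Emit:
arm_command(deltas=[[0,0,0,8.9,25.2,2,-1],[0,0,0,8.9,25.2,2,-1],[0,0,0,8.9,25.2,2,-1],[0,0,0,8.9,25.2,2,-1],[0,0,0,8.9,25.2,2,-1],[0,0,0,8.9,25.2,2,-1],[0,0,0,8.9,25.2,2,-1],[0,0,0,8.9,25.2,2,-1]])

```text
time_s: 2.1
tcp_pos: [0.4168, 0.0715, 0.2013]
ee_rot: [[1.0, -0.007, -0.0], [-0.007, -1.0, -0.001], [-0.0, 0.001, -1.0]]
wrist_force: [0.3, 0.5, -0.7]
gripper_width: 1.001
gripper_force: 0.0
```

Emit:
arm_command(deltas=[[0,0,0,8.8,25.2,2,-1],[0,0,0,8.8,25.2,2,-1],[0,0,0,8.8,25.2,2,-1],[0,0,0,8.8,25.2,2,-1],[0,0,0,8.8,25.2,2,-1],[0,0,0,8.8,25.2,2,-1],[0,0,0,8.8,25.2,2,-1],[0,0,0,8.8,25.2,2,-1]])

```text
time_s: 2.77
tcp_pos: [0.5059, -0.1803, 0.1807]
ee_rot: [[1.0, -0.005, -0.0], [-0.005, -1.0, -0.001], [-0.0, 0.001, -1.0]]
wrist_force: [1.1, -0.6, -0.9]
gripper_width: 1.0
gripper_force: 0.0
```

Emit:
arm_command(deltas=[[0,0,-0.12,-0.1,0,3,-1],[0,0,-0.24,-0.1,0,6,-1],[0,0,-0.375,-0.1,0,6.5,-1],[0,0,-0.375,-0.1,0,6.5,-1],[0,0,-0.375,-0.1,0,6.5,-1],[0,0,-0.375,-0.1,0,6.5,-1]])

```text
time_s: 3.27
tcp_pos: [0.5045, -0.1773, 0.1178]
ee_rot: [[0.931, 0.365, 0.003], [0.365, -0.931, -0.0], [0.002, 0.001, -1.0]]
wrist_force: [-0.2, 1.0, -0.2]
gripper_width: 1.0
gripper_force: 0.0
```

Emit:
arm_command(deltas=[[0,0,0,0,0,2,-1],[0,0,0,0,0,4,-1],[0,0,0,0,0,5.7,-1],[0,0,0,0,0,5.7,-1],[0,0,0,0,0,5.7,-1]])

```text
time_s: 3.68
tcp_pos: [0.5037, -0.1778, 0.0602]
ee_rot: [[0.931, 0.366, 0.001], [0.366, -0.931, -0.0], [0.0, 0.0, -1.0]]
wrist_force: [0.1, -0.6, 0.2]
gripper_width: 1.002
gripper_force: 0.0
```

Emit:
arm_command(deltas=[[0,0,0,0,0,0,0],[0,0,0,0,0,0,0.2],[0,0,0,0,0,0,0.6],[0,0,0,0,0,0,1],[0,0,0,0,0,0,1],[0,0,0,0,0,0,1],[0,0,0,0,0,0,1],[0,0,0,0,0,0,1]])

```text
time_s: 4.35
tcp_pos: [0.5032, -0.1782, 0.0596]
ee_rot: [[0.93, 0.366, 0.0], [0.366, -0.93, -0.0], [0.0, 0.0, -1.0]]
wrist_force: [-0.1, 0.6, 1.1]
gripper_width: 0.477
gripper_force: 25.2
```

Emit:
arm_command(deltas=[[0,0,0,0,0,-2,1],[0,0,0,0,0,-5,1],[0,0,0,0,0,-9,1],[0,0,0.12,0,0,-9,1],[0,0,0.24,0,0,-9,1],[0,0,0.37,0,0,-9,1],[0,0,0.37,0,0,-9,1],[0,0,0.37,0,0,-9,1]])

```text
time_s: 5.02
tcp_pos: [0.5026, -0.178, 0.149]
ee_rot: [[1.0, 0.008, -0.001], [0.008, -1.0, 0.0], [-0.001, -0.0, -1.0]]
wrist_force: [-0.4, -0.8, -2.6]
gripper_width: 0.477
gripper_force: 30.0
```

Emit:
arm_command(deltas=[[0,0,0,1.5,-5,0,1],[0,0,0,3,-9,0,1],[0,0,0,4.5,-13,0,1],[0,0,0,5.5,-16,0,1],[0,0,0,5.5,-18,0,1],[0,0,0,5.5,-18,0,1],[0,0,0,5.5,-18,0,1],[0,0,0,5.5,-18,0,1]])

```text
time_s: 5.68
tcp_pos: [0.5567, 0.002, 0.149]
ee_rot: [[1.0, 0.007, -0.002], [0.007, -1.0, -0.0], [-0.002, 0.0, -1.0]]
wrist_force: [0.4, 0.5, -2.2]
gripper_width: 0.478
gripper_force: 30.0
```

Emit:
arm_command(deltas=[[0,0,0,1.5,-5,0,1],[0,0,0,3,-9,0,1],[0,0,0,4.5,-13,0,1],[0,0,0,5.6,-16,0,1],[0,0,0,5.6,-18.5,0,1],[0,0,0,5.6,-18.5,0,1],[0,0,0,5.6,-18.5,0,1],[0,0,0,5.6,-18.5,0,1]])

```text
time_s: 6.35
tcp_pos: [0.6119, 0.186, 0.149]
ee_rot: [[1.0, 0.004, -0.002], [0.004, -1.0, -0.001], [-0.002, 0.001, -1.0]]
wrist_force: [0.1, -1.2, -2.1]
gripper_width: 0.478
gripper_force: 30.0
```

Emit:
arm_command(deltas=[[0,0,0,0.2,-0.2,3,1],[0,0,0,0.2,-0.3,6,1],[0,0,0,0.2,-0.3,9,1],[0,0,0,0.2,-0.3,10.4,1],[0,0,0,0.2,-0.3,11.1,1],[0,0,0,0.2,-0.3,11.4,1],[0,0,0,0.2,-0.3,11.4,1],[0,0,0,0.2,-0.3,11.4,1]])

```text
time_s: 7.02
tcp_pos: [0.6156, 0.1904, 0.0371]
ee_rot: [[1.0, 0.005, 0.003], [0.005, -1.0, 0.002], [0.003, -0.001, -1.0]]
wrist_force: [0.6, -0.1, -1.2]
gripper_width: 0.48
gripper_force: 30.0
```

Emit:
arm_command(deltas=[[0,0,0,0,0,0.1,1],[0,0,0,0,0,0.2,1],[0,0,0,0,0,0.2,1]])

```text
time_s: 7.27
tcp_pos: [0.6151, 0.191, 0.0347]
ee_rot: [[1.0, 0.006, 0.002], [0.006, -1.0, 0.001], [0.002, -0.001, -1.0]]
wrist_force: [0.1, -1.3, -0.9]
gripper_width: 0.48
gripper_force: 30.0
```

Emit:
arm_command(deltas=[[0,0,0,0,0,0,-0.1],[0,0,0,0,0,0,-0.3],[0,0,0,0,0,0,-0.4],[0,0,0,0,0,0,-0.4],[0,0,0,0,0,-3,-0.4],[0,0,0,0,0,-7,-0.4],[0,0,0,0,0,-12,-0.4],[0,0,0,0,0,-12,-0.4]])

```text
time_s: 7.93
tcp_pos: [0.6182, 0.192, 0.162]
ee_rot: [[1.0, 0.007, 0.013], [0.007, -1.0, 0.005], [0.013, -0.005, -1.0]]
wrist_force: [1.2, 0.8, 0.8]
gripper_width: 0.703
gripper_force: 0.0
```

Emit:
arm_command(deltas=[[0,0,0,-2.4,23.2,0,-0.4],[0,0,0,-2.4,23.2,0,-0.4],[0,0,0,-2.4,23.2,0,-0.4],[0,0,0,-2.4,23.2,0,-0.4],[0,0,0,-2.4,23.2,0,-0.4],[0,0,0,-2.4,23.2,0,-0.4],[0,0,0,-2.4,23.2,0,-0.4],[0,0,0,-2.4,23.2,0,-0.4]])

```text
time_s: 8.6
tcp_pos: [0.5913, -0.0432, 0.1536]
ee_rot: [[1.0, 0.002, 0.0], [0.002, -1.0, 0.0], [0.0, -0.0, -1.0]]
wrist_force: [-0.2, 0.3, -0.2]
gripper_width: 0.701
gripper_force: 0.0
```

Emit:
arm_command(deltas=[[0,0,0.1,-2.2,23.2,0,-0.2],[0,0,0.2,-2.2,23.2,0,-0.2],[0,0,0.3,-2.2,23.2,0,-0.2],[0,0,0.4,-2.2,23.2,0,-0.2],[0,0,0.5,-2.2,23.2,0,-0.2],[0,0,0.6,-2.2,23.2,0,-0.2],[0,0,0.7,-2.2,23.2,0,-0.2],[0,0,0.7,-2.2,23.2,0,-0.2]])

```text
time_s: 9.27
tcp_pos: [0.5709, -0.2744, 0.1531]
ee_rot: [[0.766, -0.643, -0.0], [-0.643, -0.766, 0.0], [-0.0, -0.0, -1.0]]
wrist_force: [-0.0, 1.1, -0.6]
gripper_width: 0.601
gripper_force: 0.0
```

Emit:
arm_command(deltas=[[0,0,0.12,0,0,0,-0.2],[0,0,0.24,0,0,0,-0.2],[0,0,0.36,0,0,0,-0.2],[0,0,0.48,0,0,0,-0.2],[0,0,0.6,0,0,0,-0.2],[0,0,0.72,0,0,0,-0.2],[0,0,0.82,0,0,0,-0.2],[0,0,0.82,0,0,0,-0.2]])

```text
time_s: 9.93
tcp_pos: [0.5715, -0.2719, 0.1536]
ee_rot: [[0.059, -0.998, 0.0], [-0.998, -0.059, 0.0], [-0.0, -0.0, -1.0]]
wrist_force: [-0.3, -0.7, -0.5]
gripper_width: 0.599
gripper_force: 0.0
```

```bash
python3 - <<'E'
from h import *
s=sense();R=s["ee_rot"];print(s["tcp_pos"],R,np.degrees(np.arctan2(R[1,0],R[0,0])),s["joints"])
print("to knob, tool cm",R.T@(np.array([.572,-.272,.085])-s["tcp_pos"])*100)
crop(capture("top"),"t2",190,530,150,350,2.3)
E
```

```text
[ 0.5715 -0.2719  0.1536] [[ 0.0595 -0.9982  0.0002]
 [-0.9982 -0.0595  0.0001]
 [-0.0001 -0.0002 -1.    ]] -86.58917279622187 [-10.8183  26.802   -5.2279  -0.0098 -57.9581  14.2344]
to knob, tool cm [ 0.0182 -0.0489  6.8621]
```

View pics/t2.png

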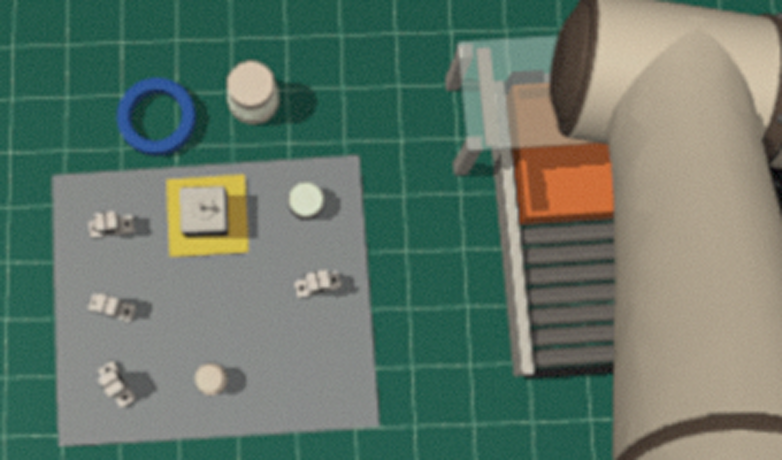

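The motor is standing on the yellow pad at crop (205,211), and the supports have not moved. Now I descend on the knob and grip it.

Emit:
arm_command(deltas=[[0,0,0,0,0,2,-0.2],[0,0,0,0,0,4,-0.2],[0,0,0,0,0,5.5,-0.2],[0,0,0,0,0,6.7,-0.2],[0,0,0,0,0,6.7,-0.2],[0,0,0,0,0,6.7,-0.2]])

```text
time_s: 10.48
tcp_pos: [0.5709, -0.2733, 0.0862]
ee_rot: [[0.059, -0.998, -0.001], [-0.998, -0.059, -0.0], [0.0, 0.001, -1.0]]
wrist_force: [0.3, 0.1, 0.1]
gripper_width: 0.602
gripper_force: 0.0
```

Emit:
arm_command(deltas=[[0,0,0,0,0,0,0.2],[0,0,0,0,0,0,0.4],[0,0,0,0,0,0,1],[0,0,0,0,0,0,1],[0,0,0,0,0,0,1],[0,0,0,0,0,0,1]])

```text
time_s: 10.98
tcp_pos: [0.5698, -0.2739, 0.0869]
ee_rot: [[0.056, -0.998, -0.002], [-0.998, -0.056, 0.0], [-0.0, 0.002, -1.0]]
wrist_force: [-0.1, 0.5, 2.1]
gripper_width: 0.247
gripper_force: 30.0
```

Emit:
arm_command(deltas=[[0,0,0,0,1.2,0,1],[0,0,0,0,2.4,0,1],[0,0,0,0,3.6,0,1],[0,0,0,0,4.8,0,1],[0,0,0,-0.1,6,0,1],[0,0,0,-0.1,7.2,0,1],[0,0,0,-0.1,8.4,0,1],[0,0,0,-0.1,8.4,0,1]])

```text
time_s: 11.65
tcp_pos: [0.4889, -0.2766, 0.087]
ee_rot: [[0.056, -0.998, 0.007], [-0.998, -0.056, 0.0], [0.0, -0.007, -1.0]]
wrist_force: [7.7, 5.2, -4.4]
gripper_width: 0.244
gripper_force: 30.1
```

Emit:
arm_command(deltas=[[0,0,0,0,1,0,1],[0,0,0,0,2,0,1],[0,0,0,0,3,0,1],[0,0,0,0,3.8,0,1],[0,0,0,0,4.2,0,1],[0,0,0,0,4.4,0,1],[0,0,0,0,4.4,0,1]])

```text
time_s: 12.23
tcp_pos: [0.447, -0.2781, 0.087]
ee_rot: [[0.056, -0.998, 0.009], [-0.998, -0.056, 0.001], [-0.0, -0.009, -1.0]]
wrist_force: [9.7, 10.4, -4.2]
gripper_width: 0.246
gripper_force: 30.1
```

Emit:
arm_command(deltas=[[0,0,0,-0.1,0.2,0,1],[0,0,0,-0.2,0.4,0,1],[0,0,0,-0.2,0.6,0,1],[0,0,0,-0.2,0.8,0,1],[0,0,0,-0.2,0.8,0,1],[0,0,0,-0.2,0.8,0,1]])

```text
time_s: 12.73
tcp_pos: [0.4399, -0.2782, 0.087]
ee_rot: [[0.057, -0.998, 0.011], [-0.998, -0.057, -0.002], [0.002, -0.011, -1.0]]
wrist_force: [9.8, 4.4, -7.5]
gripper_width: 0.244
gripper_force: 30.2
```

Emit:
arm_command(deltas=[[0,0,0,-0.1,0.2,0,1],[0,0,0,-0.1,0.3,0,1],[0,0,0,-0.1,0.4,0,1],[0,0,0,-0.1,0.4,0,1]])

```text
time_s: 13.07
tcp_pos: [0.4394, -0.2782, 0.0871]
ee_rot: [[0.058, -0.998, 0.019], [-0.998, -0.058, -0.004], [0.005, -0.018, -1.0]]
wrist_force: [18.0, 1.2, -15.2]
gripper_width: 0.246
gripper_force: 30.4
```

```bash
python3 - <<'E'
from h import *
print(sense()["tcp_pos"],sense()["wrist_force"])
crop(capture("side"),"s3",270,470,130,260,4)
E
```

```text
[ 0.4394 -0.2782  0.0871] [ 17.9797   1.2291 -15.2402]
```

View pics/s3.png

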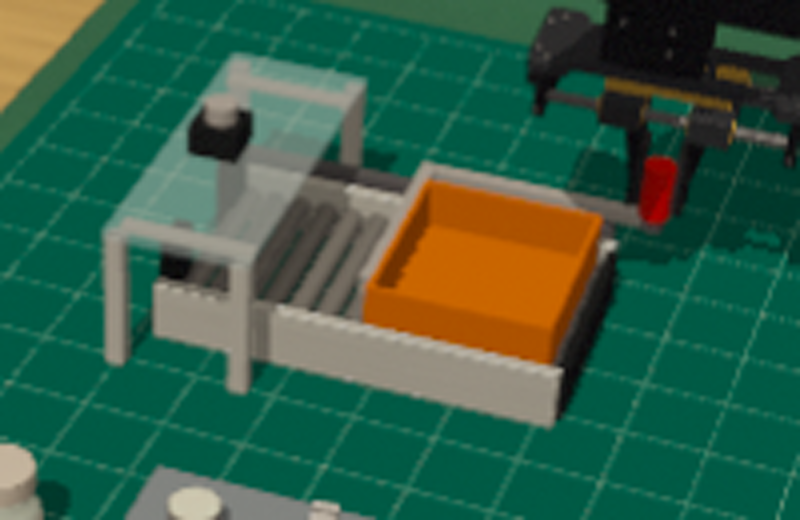

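The tray is out against the lip and the knob is at its stop, with the force up and no further travel. I walk the knob back home.

Emit:
arm_command(deltas=[[0,0,0,0,-1.5,0,1],[0,0,0,0,-3,0,1],[0,0,0,0,-4.5,0,1],[0,0,0,0,-6,0,1],[0,0,0,0,-7.5,0,1],[0,0,0,0,-9,0,1],[0,0,0,0.2,-9,0,1],[0,0,0,0.2,-9,0,1]])

```text
time_s: 13.78
tcp_pos: [0.5247, -0.2753, 0.087]
ee_rot: [[0.057, -0.998, 0.007], [-0.998, -0.057, -0.002], [0.002, -0.007, -1.0]]
wrist_force: [4.6, -1.7, -3.7]
gripper_width: 0.242
gripper_force: 30.1
```

Emit:
arm_command(deltas=[[0,0,0,0,-1.5,0,1],[0,0,0,0,-3,0,1],[0,0,0,0,-4.1,0,1],[0,0,0,0,-4.2,0,1],[0,0,0,0,-4.2,0,1]])

```text
time_s: 14.2
tcp_pos: [0.5655, -0.2738, 0.087]
ee_rot: [[0.057, -0.998, 0.005], [-0.998, -0.057, -0.003], [0.004, -0.005, -1.0]]
wrist_force: [4.0, -5.6, -2.8]
gripper_width: 0.244
gripper_force: 30.1
```

Emit:
arm_command(deltas=[[0,0,0,0,0,0,0.2],[0,0,0,0,0,0,0],[0,0,0,0,0,0,-0.2],[0,0,0,0,0,0,-0.2],[0,0,0,0,0,-3,-0.2],[0,0,0,0,0,-6,-0.2],[0,0,0,0,0,-10,-0.2],[0,0,0,0,0,-10,-0.2]])

```text
time_s: 14.87
tcp_pos: [0.5656, -0.2735, 0.1951]
ee_rot: [[0.058, -0.998, 0.012], [-0.998, -0.058, -0.005], [0.006, -0.012, -1.0]]
wrist_force: [0.9, -0.5, 2.1]
gripper_width: 0.593
gripper_force: 0.0
```

Emit:
arm_command(deltas=[[0,0,0,-18,0,0,-0.2],[0,0,0,-18,0,0,-0.2],[0,0,0,-18,0,0,-0.2],[0,0,0,-18,0,0,-0.2],[0,0,0,-18,0,0,-0.2],[0,0,0,-18,0,0,-0.2],[0,0,0,-18,0,0,-0.2]])

```text
time_s: 15.45
tcp_pos: [0.5518, -0.0917, 0.1865]
ee_rot: [[0.058, -0.998, -0.001], [-0.998, -0.058, 0.0], [-0.0, 0.001, -1.0]]
wrist_force: [-0.8, 0.2, -0.2]
gripper_width: 0.599
gripper_force: 0.0
```

```bash
cat >> fs.py <<'E'
def now(tgt=None):
    s=sense();R=s["ee_rot"];print("t",s["time_s"],"tcp",s["tcp_pos"],"yaw",np.degrees(np.arctan2(R[1,0],R[0,0])),"w",s["gripper_width"])
    if tgt is not None:print("delta cm",R.T@(np.array(tgt[:3])-s["tcp_pos"])*100,"rz",-(np.radians(tgt[3])-np.arctan2(R[1,0],R[0,0])))
E
python3 - <<'E'
from fs import *
now();c=capture("top");crop(c,"t4",190,530,150,350,2.3)
for u,v in[(238,247),(238,283),(240,317),(329,272)]:
    p,s,_=supfit(c,u,v);print(p,s)
E
```

```text
t 15.45 tcp [ 0.5518 -0.0917  0.1865] yaw -86.68207916727631 w 0.5985067855046796
[  0.6083   0.2831 -86.0393] 0.8085532910123622
[   0.5297    0.2817 -109.5547] 0.86002326483133
[   0.4574    0.277  -148.2135] 0.8654753877275793
[  0.5673   0.0864 -91.817 ] 0.208154812910597
```

View pics/t4.png

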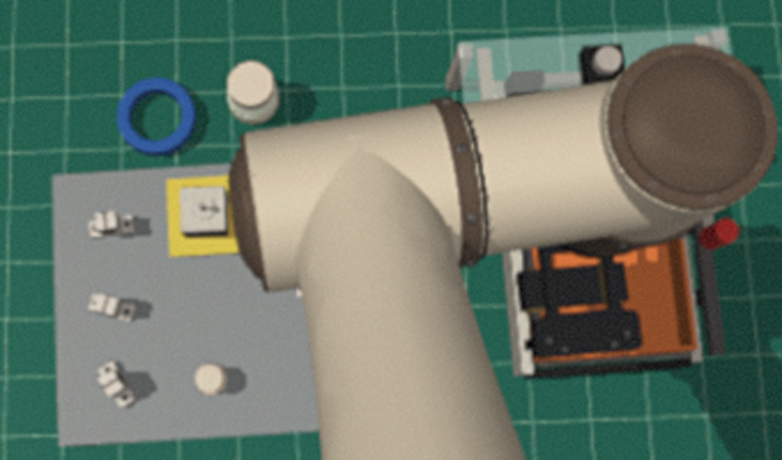

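Emit:
arm_command(deltas=[[0,0,0,-18.5,-3.9,0,-0.2],[0,0,0,-18.5,-3.9,0,-0.2],[0,0,0,-18.5,-3.9,0,-0.2],[0,0,0,-18.5,-3.9,0,-0.2],[0,0,0,-18.5,-3.9,0,-0.2],[0,0,0,-18.5,-3.9,0,-0.2],[0,0,0,-18.5,-3.9,0,-0.2]])

```text
time_s: 16.08
tcp_pos: [0.5812, 0.0941, 0.1859]
ee_rot: [[0.056, -0.998, -0.001], [-0.998, -0.056, -0.001], [0.001, 0.001, -1.0]]
wrist_force: [-0.0, -0.5, -0.9]
gripper_width: 0.6
gripper_force: 0.0
```

Emit:
arm_command(deltas=[[0,0,-0.015,-18.6,-3.9,0,-0.2],[0,0,-0.015,-18.6,-3.9,0,-0.2],[0,0,-0.015,-18.6,-3.9,0,-0.2],[0,0,-0.015,-18.6,-3.9,0,-0.2],[0,0,-0.015,-18.6,-3.9,6,-0.2],[0,0,-0.015,-18.6,-3.9,8,-0.2],[0,0,-0.015,-18.6,-3.9,8,-0.2],[0,0,-0.015,-18.6,-3.9,8,-0.2]])

```text
time_s: 16.75
tcp_pos: [0.6088, 0.2794, 0.1038]
ee_rot: [[0.069, -0.998, -0.006], [-0.998, -0.069, -0.005], [0.005, 0.006, -1.0]]
wrist_force: [0.1, 0.1, 0.9]
gripper_width: 0.601
gripper_force: 0.0
```

```bash
python3 - <<'E'
from fs import *
now((.608,.283,.031,-85.9));c=capture("top")
for u,v in[(238,247),(238,283),(240,317),(329,272)]:
    p,s,_=supfit(c,u,v);print(p,s)
np.save("st.npy",np.array([.5987,-.1719,2.6]))
s=5;x0,y0=380,200
im=cv2.resize(c["pixels"][y0:y0+119,x0:x0+150],None,fx=s,fy=s,interpolation=cv2.INTER_CUBIC)
def ln(o,a,p,z,col):
    A=cv2.Rodrigues(np.array([0,0,a]))[0][:2,:2]
    q=[[*(o+A@np.array(t)),z] for t in p];q=((px(c,q)-[x0,y0]+.5)*s-.5).astype(int);cv2.polylines(im,[q],True,col,1)
r=lambda x,X,Y:[(x-X,-Y),(x-X,Y),(x+X,Y),(x+X,-Y)]
for o,a,col in[((.5987,-.1719),2.4,(255,0,0))]:
    ln(np.array(o),np.radians(a),r(-.069,.062,.07),.068,col);ln(np.array(o),np.radians(a),r(-.069,.058,.066),.034,(0,255,0))
    t=np.linspace(0,6.28,20);ln(np.array(o),np.radians(a),np.c_[-.03+.011*np.cos(t),-.098+.011*np.sin(t)],.1,(255,255,0))
cv2.imwrite("pics/ov5.png",im)
E
```

```text
t 16.75 tcp [0.6088 0.2794 0.1038] yaw -86.03744007493904 w 0.6006681260614601
delta cm [-0.4018  0.0129  7.2771] rz -0.0023987818318738086
[0.5615 0.2738 3.5975] 0.8917322834645669
[ 0.53    0.2824 71.178 ] 0.817762399077278
[ 0.4572  0.278  30.9015] 0.8952536824877251
[  0.5461   0.0856 105.0103] 0.7950671019223794
```

View pics/ov5.png

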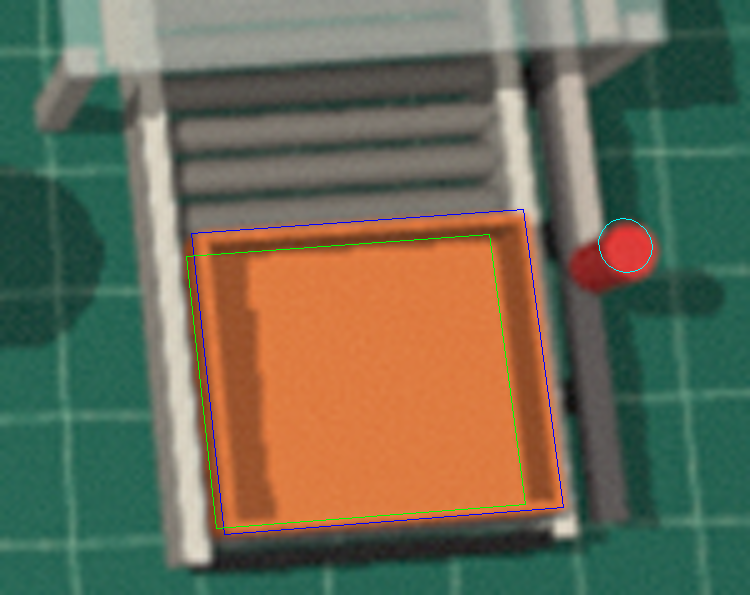

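The predicted tray rim lies on the image to within about 2 mm, so the tray centre is about (0.530, -0.174). D has not moved. I grasp support A.

Emit:
arm_command(deltas=[[0,0,0,-0.2,0,0,-0.2],[0,0,0,-0.3,0,2,-0.2],[0,0,0,-0.3,0,4,-0.2],[0,0,0,-0.3,0,6,-0.2],[0,0,0,-0.3,0,7.2,-0.2],[0,0,0,-0.3,0,7.2,-0.2],[0,0,0,-0.3,0,7.2,0.4],[0,0,0,-0.3,0,7.2,1]])

```text
time_s: 17.47
tcp_pos: [0.6108, 0.2858, 0.0369]
ee_rot: [[0.071, -0.997, 0.003], [-0.997, -0.071, 0.002], [-0.002, -0.004, -1.0]]
wrist_force: [-0.4, 0.4, 0.7]
gripper_width: 0.518
gripper_force: 0.0
```

Emit:
arm_command(deltas=[[0,0,0,0,0,0,1],[0,0,0,0,0,0,1],[0,0,0,0,0,0,1],[0,0,0,0,0,0,1],[0,0,0,0,0,0,1]])

```text
time_s: 17.88
tcp_pos: [0.6093, 0.2854, 0.0349]
ee_rot: [[0.071, -0.997, -0.0], [-0.997, -0.071, 0.0], [-0.0, 0.0, -1.0]]
wrist_force: [-1.2, -0.4, 2.2]
gripper_width: 0.178
gripper_force: 30.0
```

Emit:
arm_command(deltas=[[0,0,0,0,0,-1,1],[0,0,0,0,0,-4,1],[0,0,0,0,0,-8,1],[0,0,0,0,0,-12,1],[0,0,0,0,0,-12,1],[0,0,0,0,0,-12,1]])

```text
time_s: 18.38
tcp_pos: [0.6109, 0.2864, 0.159]
ee_rot: [[0.071, -0.997, 0.007], [-0.997, -0.071, 0.005], [-0.004, -0.007, -1.0]]
wrist_force: [0.2, 0.7, -1.8]
gripper_width: 0.18
gripper_force: 30.0
```

Emit:
arm_command(deltas=[[0,0,0,2,0.4,0,1],[0,0,0,5,1,0,1],[0,0,0,9,1.7,0,1],[0,0,0,13,2.4,0,1],[0,0,0,17,3.1,0,1],[0,0,0,21,3.9,0,1],[0,0,0,24.2,4.5,0,1],[0,0,0,24.2,4.5,0,1]])

```text
time_s: 19.05
tcp_pos: [0.5791, 0.0355, 0.1534]
ee_rot: [[0.065, -0.998, -0.005], [-0.998, -0.065, -0.001], [0.001, 0.005, -1.0]]
wrist_force: [-0.6, 0.7, -1.3]
gripper_width: 0.176
gripper_force: 30.0
```

Emit:
arm_command(deltas=[[0,0,0.03,4,0.8,0,1],[0,0,0.03,8,1.6,0,1],[0,0,0.03,12,2.4,0,1],[0,0,0.03,16,3.1,0,1],[0,0,0.03,20,3.9,0,1],[0,0,0.03,23,4.5,0,1],[0,0,0.03,24.3,4.5,0,1],[0,0,0.03,24.3,4.5,0,1]])

```text
time_s: 19.72
tcp_pos: [0.5532, -0.2073, 0.1534]
ee_rot: [[0.037, -0.999, -0.002], [-0.999, -0.037, 0.0], [-0.0, 0.002, -1.0]]
wrist_force: [0.9, 1.1, -0.4]
gripper_width: 0.18
gripper_force: 30.0
```

Emit:
arm_command(deltas=[[0,0,0,0,0,2,1],[0,0,0,0,0,3,1],[0,0,0,0,0,4,1],[0,0,0,0,0,4,1],[0,0,0,0,0,4,1]])

```text
time_s: 20.13
tcp_pos: [0.5539, -0.204, 0.1138]
ee_rot: [[0.042, -0.999, -0.002], [-0.999, -0.042, 0.0], [-0.0, 0.002, -1.0]]
wrist_force: [0.1, 0.2, -1.1]
gripper_width: 0.181
gripper_force: 30.0
```

```bash
python3 - <<'E'
from fs import *
now((.5553,-.205,.067,-87.6))
E
```

```text
t 20.1333 tcp [ 0.5539 -0.204   0.1138] yaw -87.56761377036358 w 0.18072211229302917
delta cm [ 0.105  -0.1436  4.6776] rz 0.0005652463394625329
```

Emit:
arm_command(deltas=[[0,0,0,0.1,-0.1,1.5,1],[0,0,0,0.1,-0.1,3,1],[0,0,0,0.1,-0.1,4,1],[0,0,0,0.1,-0.1,4.5,1],[0,0,0,0.1,-0.1,4.6,1],[0,0,0,0.1,-0.1,4.7,1],[0,0,0,0.1,-0.1,4.7,1]])

```text
time_s: 20.72
tcp_pos: [0.5557, -0.2058, 0.0682]
ee_rot: [[0.041, -0.999, 0.001], [-0.999, -0.041, -0.0], [0.0, -0.001, -1.0]]
wrist_force: [0.1, -0.2, -0.2]
gripper_width: 0.185
gripper_force: 30.0
```

Emit:
arm_command(deltas=[[0,0,0,0,0,0,0.48],[0,0,0,0,0,0,0.45],[0,0,0,0,0,0,0.45],[0,0,0,0,0,0,0.45],[0,0,0,0,0,-3,0.45],[0,0,0,0,0,-6,0.45],[0,0,0,0,0,-10,0.45],[0,0,0,0,0,-10,0.45]])

```text
time_s: 21.38
tcp_pos: [0.5598, -0.2071, 0.1763]
ee_rot: [[0.043, -0.999, 0.016], [-0.999, -0.043, -0.005], [0.005, -0.015, -1.0]]
wrist_force: [2.2, -0.7, 1.6]
gripper_width: 0.276
gripper_force: 0.0
```

Emit:
arm_command(deltas=[[0,0,0,-4,0,0,-0.2],[0,0,0,-8,0,0,-0.2],[0,0,0,-12,0,0,-0.2],[0,0,0,-16,-0.1,0,-0.2],[0,0,0,-20,-0.2,0,-0.2],[0,0,0,-20,-0.2,0,-0.2]])

```text
time_s: 21.88
tcp_pos: [0.5493, -0.0005, 0.1681]
ee_rot: [[0.048, -0.999, 0.002], [-0.999, -0.048, 0.001], [-0.001, -0.002, -1.0]]
wrist_force: [-0.1, -0.3, 0.5]
gripper_width: 0.578
gripper_force: 0.0
```

Emit:
arm_command(deltas=[[0,0,-0.05,-4,0,0,-0.2],[0,0,-0.1,-8,0,0,-0.2],[0,0,-0.15,-9.2,0,3,-0.2],[0,0,-0.194,-9.2,-0.1,6,-0.2],[0,0,-0.194,-9.2,-0.1,6,-0.2],[0,0,-0.194,-9.2,-0.1,6,-0.2]])

```text
time_s: 22.38
tcp_pos: [0.5454, 0.0855, 0.1066]
ee_rot: [[0.232, -0.973, -0.003], [-0.973, -0.232, -0.002], [0.001, 0.004, -1.0]]
wrist_force: [0.3, 0.4, 0.0]
gripper_width: 0.597
gripper_force: 0.0
```

```bash
cat > pt.py <<'E'
from fs import *
def tray():
    """height-0.041+.031 fits of supports already in tray are skipped; just report state"""
E
python3 - <<'E'
from fs import *
now((.546,.086,.034,-76.5));c=capture("top")
for u,v in[(238,247),(238,283),(240,317),(329,272)]:
    p,s,_=supfit(c,u,v);print(p,s)
E
```

```text
t 22.3833 tcp [0.5454 0.0855 0.1066] yaw -76.57723431749814 w 0.5968544563781232
delta cm [-0.0378 -0.0981  7.2628] rz -0.0013479931358730823
[  0.5919   0.2726 115.3148] 0.46823246010237884
[  0.5392   0.2965 -19.9575] 0.2046696149843913
[ 0.4472  0.2942 -0.9634] 0.2066857440166493
[ 0.5639  0.0833 88.1265] 0.3057109680143566
```

Occluded fits are ignored. I grasp D.

Emit:
arm_command(deltas=[[0,0,0,0,0,2,-0.2],[0,0,0,0,0,4,-0.2],[0,0,0,0,0,6,-0.2],[0,0,0,0,0,7.2,-0.2],[0,0,0,0,0,7.2,-0.2],[0,0,0,0,0,7.2,0.2],[0,0,0,0,0,7.2,0.5],[0,0,0,0,0,7.2,1]])

```text
time_s: 23.1
tcp_pos: [0.5475, 0.0863, 0.0375]
ee_rot: [[0.233, -0.973, 0.004], [-0.973, -0.233, 0.001], [-0.001, -0.004, -1.0]]
wrist_force: [0.3, 0.6, -0.1]
gripper_width: 0.456
gripper_force: 0.0
```

Emit:
arm_command(deltas=[[0,0,0,0,0,0,1],[0,0,0,0,0,0,1],[0,0,0,0,0,0,1],[0,0,0,0,0,0,1],[0,0,0,0,0,0,1]])

```text
time_s: 23.52
tcp_pos: [0.5462, 0.0861, 0.0359]
ee_rot: [[0.233, -0.972, 0.0], [-0.972, -0.233, -0.0], [0.0, -0.0, -1.0]]
wrist_force: [-0.5, -0.4, 2.6]
gripper_width: 0.183
gripper_force: 30.0
```

Emit:
arm_command(deltas=[[0,0,0,0,0,-1,1],[0,0,0,0,0,-4,1],[0,0,0,0,0,-8,1],[0,0,0,0,0,-12,1],[0,0,0,0,0,-12,1],[0,0,0,0,0,-12,1]])

```text
time_s: 24.02
tcp_pos: [0.5476, 0.0868, 0.1589]
ee_rot: [[0.233, -0.972, 0.007], [-0.972, -0.233, 0.003], [-0.001, -0.007, -1.0]]
wrist_force: [0.2, 0.5, -1.1]
gripper_width: 0.179
gripper_force: 30.0
```

Emit:
arm_command(deltas=[[0,0,0,2,0.8,0,1],[0,0,0,5,2,0,1],[0,0,0,8,3.2,0,1],[0,0,0,11,4.3,0,1],[0,0,0,13.8,5.3,0,1],[0,0,0,13.8,5.3,0,1]])

```text
time_s: 24.52
tcp_pos: [0.5243, -0.0642, 0.154]
ee_rot: [[0.228, -0.974, -0.005], [-0.974, -0.228, -0.001], [-0.0, 0.005, -1.0]]
wrist_force: [-0.3, -0.5, -1.0]
gripper_width: 0.179
gripper_force: 30.0
```

Emit:
arm_command(deltas=[[0,0,0.05,3,1.2,0,1],[0,0,0.1,6,2.4,0,1],[0,0,0.15,9,3.6,0,1],[0,0,0.194,12,4.7,0,1],[0,0,0.194,13.8,5.3,0,1],[0,0,0.194,13.8,5.3,2,1],[0,0,0.194,13.8,5.3,4,1],[0,0,0.194,13.8,5.3,4,1]])

```text
time_s: 25.18
tcp_pos: [0.5035, -0.2065, 0.1107]
ee_rot: [[0.039, -0.999, -0.01], [-0.999, -0.039, 0.003], [-0.003, 0.01, -1.0]]
wrist_force: [-1.4, -0.1, -1.0]
gripper_width: 0.182
gripper_force: 30.0
```

```bash
python3 - <<'E'
from fs import *
now((.5074,-.207,.068,-87.6))
E
```

```text
t 25.1833 tcp [ 0.5035 -0.2065  0.1107] yaw -87.79250591235359 w 0.18201243492012034
delta cm [ 0.0756 -0.4292  4.2682] rz -0.003359862000125835
```

Emit:
arm_command(deltas=[[0,0,0,0.05,-0.1,0,1],[0,0,0,0.05,-0.1,0,1],[0,0,0,0.05,-0.1,1.5,1],[0,0,0,0.05,-0.1,3,1],[0,0,0,0.05,-0.1,4,1],[0,0,0,0.05,-0.1,4.4,1],[0,0,0,0.05,-0.1,4.5,1],[0,0,0,0.05,-0.1,4.5,1]])

```text
time_s: 25.85
tcp_pos: [0.5088, -0.2074, 0.071]
ee_rot: [[0.042, -0.999, 0.001], [-0.999, -0.042, -0.0], [0.0, -0.001, -1.0]]
wrist_force: [-0.3, 0.2, -1.1]
gripper_width: 0.185
gripper_force: 30.0
```

Emit:
arm_command(deltas=[[0,0,0,0,0,0.1,1],[0,0,0,0,0,0.1,1]])

```text
time_s: 26.02
tcp_pos: [0.5089, -0.2075, 0.0702]
ee_rot: [[0.041, -0.999, 0.001], [-0.999, -0.041, -0.0], [0.0, -0.001, -1.0]]
wrist_force: [0.4, -0.2, -1.0]
gripper_width: 0.18
gripper_force: 30.0
```

Emit:
arm_command(deltas=[[0,0,0,0,0,0.15,1],[0,0,0,0,0,0.25,1],[0,0,0,0,0,0.25,1]])

```text
time_s: 26.27
tcp_pos: [0.5082, -0.2075, 0.067]
ee_rot: [[0.041, -0.999, -0.0], [-0.999, -0.041, 0.0], [-0.0, 0.0, -1.0]]
wrist_force: [0.2, 0.0, 0.3]
gripper_width: 0.182
gripper_force: 30.0
```

Emit:
arm_command(deltas=[[0,0,0,0,0,0,0.48],[0,0,0,0,0,0,0.45],[0,0,0,0,0,0,0.45],[0,0,0,0,0,0,0.45],[0,0,0,0,0,-3,0.45],[0,0,0,0,0,-6,0.45],[0,0,0,0,0,-10,0.45],[0,0,0,0,0,-10,0.45]])

```text
time_s: 26.93
tcp_pos: [0.513, -0.2088, 0.1752]
ee_rot: [[0.043, -0.999, 0.015], [-0.999, -0.043, -0.004], [0.005, -0.015, -1.0]]
wrist_force: [1.4, 0.2, 1.4]
gripper_width: 0.273
gripper_force: 0.0
```

Emit:
arm_command(deltas=[[0,0,0,-4,-0.3,0,-0.2],[0,0,0,-8,-0.7,0,-0.2],[0,0,0,-12,-1,0,-0.2],[0,0,0,-16,-1.4,0,-0.2],[0,0,0,-20,-1.7,0,-0.2],[0,0,0,-24.4,-2.1,0,-0.2],[0,0,0,-24.4,-2.1,0,-0.2]])

```text
time_s: 27.52
tcp_pos: [0.5202, 0.0425, 0.1675]
ee_rot: [[0.048, -0.999, 0.003], [-0.999, -0.048, 0.001], [-0.001, -0.003, -1.0]]
wrist_force: [-0.4, -0.4, -0.1]
gripper_width: 0.589
gripper_force: 0.0
```

Emit:
arm_command(deltas=[[0,0,0.1,-4,-0.3,0,-0.2],[0,0,0.2,-8,-0.7,0,-0.2],[0,0,0.3,-12,-1,0,-0.2],[0,0,0.382,-16,-1.4,0,-0.2],[0,0,0.382,-20,-1.7,2,-0.2],[0,0,0.382,-24.4,-2.1,5,-0.2],[0,0,0.382,-24.4,-2.1,6,-0.2],[0,0,0.382,-24.4,-2.1,6,-0.2]])

```text
time_s: 28.18
tcp_pos: [0.5283, 0.2834, 0.1025]
ee_rot: [[-0.332, -0.943, -0.006], [-0.943, 0.332, -0.004], [0.005, 0.004, -1.0]]
wrist_force: [0.0, -1.0, 0.1]
gripper_width: 0.602
gripper_force: 0.0
```

Emit:
arm_command(deltas=[[0,0,0,0,0,0,-0.2],[0,0,0,0,0,0,-0.2]])

```text
time_s: 28.35
tcp_pos: [0.5306, 0.2813, 0.1076]
ee_rot: [[-0.335, -0.942, 0.001], [-0.942, 0.335, 0.0], [-0.0, -0.001, -1.0]]
wrist_force: [-0.5, -0.6, 0.5]
gripper_width: 0.601
gripper_force: 0.0
```

```bash
python3 - <<'E'
from fs import *
now((.530,.282,.034,-109.5));c=capture("top");cv2.imwrite("pics/t6.png",c["pixels"])
for u,v in[(238,283),(240,317)]:
    p,s,_=supfit(c,u,v);print(p,s)
E
```

```text
t 28.35 tcp [0.5306 0.2813 0.1076] yaw -109.54919869860714 w 0.6005616167586859
delta cm [-0.0419  0.0857  7.3598] rz -0.0008586792783908948
[   0.5294    0.2798 -111.6231] 0.72301024428684
[ 0.4572  0.278  30.9035] 0.891644908616188
```

Emit:
arm_command(deltas=[[0,0,0,0,0,2,-0.2],[0,0,0,0,0,4,-0.2],[0,0,0,0,0,6,-0.2],[0,0,0,0,0,7.3,-0.2],[0,0,0,0,0,7.3,-0.2],[0,0,0,0,0,7.3,0.2],[0,0,0,0,0,7.3,0.5],[0,0,0,0,0,7.3,1]])

```text
time_s: 29.07
tcp_pos: [0.5313, 0.2822, 0.036]
ee_rot: [[-0.335, -0.942, 0.003], [-0.942, 0.335, 0.002], [-0.003, -0.002, -1.0]]
wrist_force: [1.2, -0.1, 1.0]
gripper_width: 0.454
gripper_force: 0.0
```

Emit:
arm_command(deltas=[[0,0,0,0,0,0,1],[0,0,0,0,0,0,1],[0,0,0,0,0,0,1],[0,0,0,0,0,0,1],[0,0,0,0,0,0,1]])

```text
time_s: 29.48
tcp_pos: [0.5303, 0.282, 0.0344]
ee_rot: [[-0.334, -0.943, 0.0], [-0.943, 0.334, 0.0], [-0.0, -0.0, -1.0]]
wrist_force: [-1.0, -0.0, 2.9]
gripper_width: 0.176
gripper_force: 30.0
```

Emit:
arm_command(deltas=[[0,0,0,0,0,-1,1],[0,0,0,0,0,-4,1],[0,0,0,0,0,-8,1],[0,0,0,0,0,-12,1],[0,0,0,0,0,-12,1],[0,0,0,0,0,-12,1]])

```text
time_s: 29.98
tcp_pos: [0.5315, 0.2829, 0.1577]
ee_rot: [[-0.334, -0.942, 0.005], [-0.942, 0.334, 0.005], [-0.006, -0.003, -1.0]]
wrist_force: [0.2, -0.8, -1.1]
gripper_width: 0.181
gripper_force: 30.0
```

Emit:
arm_command(deltas=[[0,0,0,3,-1.2,0,1],[0,0,0,6.5,-2.7,0,1],[0,0,0,10,-4.1,0,1],[0,0,0,13.5,-5.6,0,1],[0,0,0,17,-7,0,1],[0,0,0,19.5,-8.1,0,1],[0,0,0,19.5,-8.1,0,1]])

```text
time_s: 30.57
tcp_pos: [0.5397, 0.0664, 0.1525]
ee_rot: [[-0.339, -0.941, -0.005], [-0.941, 0.339, -0.002], [0.003, 0.004, -1.0]]
wrist_force: [0.5, 0.3, -1.1]
gripper_width: 0.179
gripper_force: 30.0
```

Emit:
arm_command(deltas=[[0,0,-0.08,3,-1.2,0,1],[0,0,-0.16,6.5,-2.7,0,1],[0,0,-0.24,10,-4.1,0,1],[0,0,-0.32,13.5,-5.6,0,1],[0,0,-0.382,17,-7,0,1],[0,0,-0.382,19.5,-8.1,0,1],[0,0,-0.382,19.5,-8.1,2,1],[0,0,-0.382,19.5,-8.1,4,1]])

```text
time_s: 31.23
tcp_pos: [0.5525, -0.1415, 0.1133]
ee_rot: [[0.038, -0.999, 0.001], [-0.999, -0.038, 0.0], [-0.0, -0.001, -1.0]]
wrist_force: [-0.1, -0.6, -1.2]
gripper_width: 0.181
gripper_force: 30.0
```

Emit:
arm_command(deltas=[[0,0,0,0,0,0,1],[0,0,0,0,0,0,1]])

```text
time_s: 31.4
tcp_pos: [0.5512, -0.1398, 0.1123]
ee_rot: [[0.041, -0.999, -0.005], [-0.999, -0.041, -0.0], [-0.0, 0.005, -1.0]]
wrist_force: [-0.0, -0.7, -0.4]
gripper_width: 0.18
gripper_force: 30.0
```

```bash
python3 - <<'E'
from fs import *
now((.5526,-.141,.066,-87.6))
E
```

```text
t 31.4 tcp [ 0.5512 -0.1398  0.1123] yaw -87.65160006790913 w 0.18026274546898396
delta cm [ 0.1266 -0.1553  4.6301] rz -0.000900591079266988
```

Emit:
arm_command(deltas=[[0,0,0,0.1,-0.1,1.5,1],[0,0,0,0.1,-0.1,3,1],[0,0,0,0.1,-0.1,4,1],[0,0,0,0.1,-0.1,4.4,1],[0,0,0,0.1,-0.1,4.6,1],[0,0,0,0.1,-0.1,4.7,1],[0,0,0,0.1,-0.1,4.7,1],[0,0,0,0.1,-0.1,4.7,1]])

```text
time_s: 32.07
tcp_pos: [0.5541, -0.1408, 0.0678]
ee_rot: [[0.041, -0.999, 0.001], [-0.999, -0.041, -0.0], [0.0, -0.001, -1.0]]
wrist_force: [0.6, 0.7, -1.1]
gripper_width: 0.182
gripper_force: 30.0
```

Emit:
arm_command(deltas=[[0,0,0,0,0,0.1,1],[0,0,0,0,0,0.2,1],[0,0,0,0,0,0.2,1]])

```text
time_s: 32.32
tcp_pos: [0.5539, -0.1409, 0.0655]
ee_rot: [[0.041, -0.999, 0.001], [-0.999, -0.041, -0.0], [0.0, -0.001, -1.0]]
wrist_force: [0.9, 0.4, 0.3]
gripper_width: 0.178
gripper_force: 30.0
```

Emit:
arm_command(deltas=[[0,0,0,0,0,0,0.48],[0,0,0,0,0,0,0.45],[0,0,0,0,0,0,0.45],[0,0,0,0,0,0,0.45],[0,0,0,0,0,-3,0.45],[0,0,0,0,0,-6,0.45],[0,0,0,0,0,-10,0.45],[0,0,0,0,0,-10,0.45]])

```text
time_s: 32.98
tcp_pos: [0.5583, -0.1416, 0.1733]
ee_rot: [[0.043, -0.999, 0.015], [-0.999, -0.043, -0.003], [0.003, -0.015, -1.0]]
wrist_force: [1.8, 0.2, -0.1]
gripper_width: 0.271
gripper_force: 0.0
```

Emit:
arm_command(deltas=[[0,0,0,-4,0.7,0,-0.2],[0,0,0,-8,1.5,0,-0.2],[0,0,0,-12,2.2,0,-0.2],[0,0,0,-16,3,0,-0.2],[0,0,0,-20,3.7,0,-0.2],[0,0,0,-21.1,4,0,-0.2],[0,0,0,-21.1,4,0,-0.2]])

```text
time_s: 33.57
tcp_pos: [0.5044, 0.0709, 0.1653]
ee_rot: [[0.046, -0.999, 0.001], [-0.999, -0.046, 0.001], [-0.0, -0.001, -1.0]]
wrist_force: [0.9, -0.6, -0.7]
gripper_width: 0.587
gripper_force: 0.0
```

Emit:
arm_command(deltas=[[0,0,0.1,-4,0.7,0,-0.2],[0,0,0.2,-8,1.5,0,-0.2],[0,0,0.3,-12,2.2,0,-0.2],[0,0,0.4,-16,3,0,-0.2],[0,0,0.5,-20,3.7,0,-0.2],[0,0,0.6,-21.2,3.9,0,-0.2],[0,0,0.7,-21.2,3.9,0,-0.2],[0,0,0.7,-21.2,3.9,0,-0.2]])

```text
time_s: 34.23
tcp_pos: [0.4575, 0.2788, 0.1647]
ee_rot: [[-0.613, -0.79, -0.0], [-0.79, 0.613, -0.0], [0.001, 0.0, -1.0]]
wrist_force: [1.4, -0.5, -0.9]
gripper_width: 0.599
gripper_force: 0.0
```

Emit:
arm_command(deltas=[[0,0,0.1,0,0,2,-0.2],[0,0,0.2,0,0,4,-0.2],[0,0,0.3,0,0,6,-0.2],[0,0,0.37,0,0,6,-0.2],[0,0,0.37,0,0,6,-0.2],[0,0,0.37,0,0,6,-0.2]])

```text
time_s: 34.73
tcp_pos: [0.4581, 0.2777, 0.1051]
ee_rot: [[-0.856, -0.518, 0.0], [-0.518, 0.856, -0.0], [-0.0, -0.0, -1.0]]
wrist_force: [0.3, -0.4, 1.0]
gripper_width: 0.598
gripper_force: 0.0
```

```bash
python3 - <<'E'
from fs import *
now((.4573,.278,.034,-149.1));c=capture("top");cv2.imwrite("pics/t7.png",c["pixels"]);
im=np.vstack([np.hstack([c["pixels"][150:350,190:530]])]);cv2.imwrite("pics/t7c.png",cv2.resize(im,None,fx=2.3,fy=2.3,interpolation=cv2.INTER_CUBIC))
for u,v in[(240,317)]:
    p,s,_=supfit(c,u,v);print(p,s)
E
```

```text
t 34.7333 tcp [0.4581 0.2777 0.1051] yaw -148.8346265115865 w 0.5982209935285706
delta cm [0.0502 0.0708 7.1114] rz 0.0046316411203184416
[  0.4692   0.3023 180.0453] 0.812809405940594
```

View pics/t7c.png

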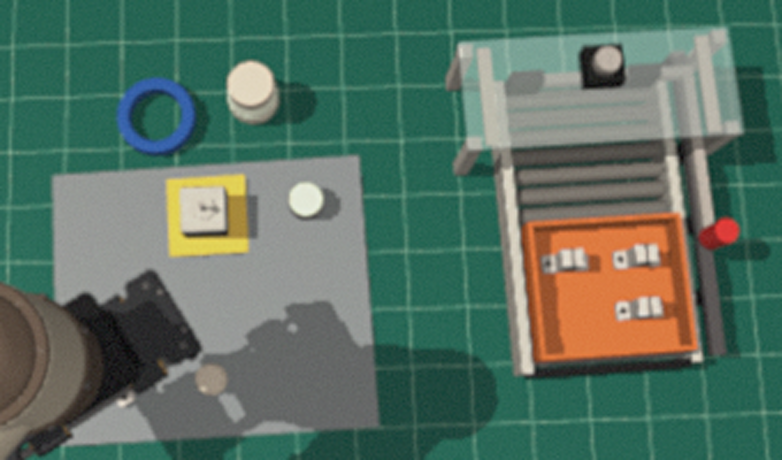

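The tray holds three upright supports and the motor is still on the pad. I grasp C.

Emit:
arm_command(deltas=[[0,0,0,0,0,2,-0.2],[0,0,0,0,0,4,-0.2],[0,0,0,0,0,6,-0.2],[0,0,0,0,0,7.1,-0.2],[0,0,0,0,0,7.1,-0.2],[0,0,0,0,0,7.1,0.2],[0,0,0,0,0,7.1,0.5],[0,0,0,0,0,7.1,1]])

```text
time_s: 35.45
tcp_pos: [0.4581, 0.2792, 0.0354]
ee_rot: [[-0.856, -0.516, 0.002], [-0.516, 0.856, 0.002], [-0.003, 0.001, -1.0]]
wrist_force: [-0.2, 0.2, 0.2]
gripper_width: 0.456
gripper_force: 0.0
```

Emit:
arm_command(deltas=[[0,0,0,0,0,0,1],[0,0,0,0,0,0,1],[0,0,0,0,0,0,1],[0,0,0,0,0,0,1],[0,0,0,0,0,0,1]])

```text
time_s: 35.87
tcp_pos: [0.4574, 0.2787, 0.0344]
ee_rot: [[-0.857, -0.516, 0.0], [-0.516, 0.857, 0.0], [-0.001, 0.0, -1.0]]
wrist_force: [-0.5, -0.1, 2.6]
gripper_width: 0.181
gripper_force: 30.0
```

Emit:
arm_command(deltas=[[0,0,0,0,0,-1,1],[0,0,0,0,0,-4,1],[0,0,0,0,0,-8,1],[0,0,0,0,0,-12,1],[0,0,-0.1,0,0,-12,1],[0,0,-0.2,0,0,-12,1],[0,0,-0.3,0,0,-12,1],[0,0,-0.3,0,0,-12,1]])

```text
time_s: 36.53
tcp_pos: [0.4572, 0.2785, 0.1549]
ee_rot: [[-0.665, -0.747, 0.0], [-0.747, 0.665, 0.001], [-0.001, 0.0, -1.0]]
wrist_force: [1.1, 1.0, -0.9]
gripper_width: 0.18
gripper_force: 30.0
```

Emit:
arm_command(deltas=[[0,0,-0.1,0,0,0,1],[0,0,-0.2,0,0,0,1],[0,0,-0.3,0,0,0,1],[0,0,-0.4,0,0,0,1],[0,0,-0.5,0,0,0,1],[0,0,-0.6,0,0,0,1],[0,0,-0.7,0,0,0,1],[0,0,-0.77,0,0,0,1]])

```text
time_s: 37.2
tcp_pos: [0.4571, 0.2784, 0.1541]
ee_rot: [[0.043, -0.999, -0.0], [-0.999, -0.043, -0.0], [0.0, 0.0, -1.0]]
wrist_force: [-0.4, -0.1, -0.7]
gripper_width: 0.181
gripper_force: 30.0
```

```bash
python3 - <<'E'
from fs import *
now((.5047,-.143,.156,-87.6))
E
```

```text
t 37.2 tcp [0.4571 0.2784 0.1541] yaw -87.56007967707433 w 0.18120859985172463
delta cm [42.3051 -2.9585 -0.1769] rz 0.0006967410735123636
```

Emit:
arm_command(deltas=[[0,0,0,3,-0.2,0,1],[0,0,0,7,-0.5,0,1],[0,0,0,11,-0.8,0,1],[0,0,0,15,-1.1,0,1],[0,0,0,19,-1.4,0,1],[0,0,0,21.1,-1.5,0,1],[0,0,0,21.1,-1.5,0,1]])

```text
time_s: 37.78
tcp_pos: [0.4802, 0.0647, 0.154]
ee_rot: [[0.033, -0.999, -0.002], [-0.999, -0.033, -0.001], [0.001, 0.002, -1.0]]
wrist_force: [-0.8, -0.1, -0.6]
gripper_width: 0.178
gripper_force: 30.0
```

Emit:
arm_command(deltas=[[0,0,0,4,-0.3,0,1],[0,0,0,8,-0.6,0,1],[0,0,0,12,-0.9,0,1],[0,0,0,16,-1.2,0,1],[0,0,0,19.5,-1.4,0,1],[0,0,0,21.1,-1.5,0,1],[0,0,0,21.1,-1.5,2,1],[0,0,0,21.1,-1.5,4,1]])

```text
time_s: 38.45
tcp_pos: [0.5057, -0.1429, 0.1147]
ee_rot: [[0.036, -0.999, 0.004], [-0.999, -0.036, -0.0], [0.0, -0.004, -1.0]]
wrist_force: [0.2, 1.1, -1.8]
gripper_width: 0.179
gripper_force: 30.0
```

Emit:
arm_command(deltas=[[0,0,0,0,0,0,1],[0,0,0,0,0,0,1],[0,0,0,0,0,0,1]])

```text
time_s: 38.7
tcp_pos: [0.5054, -0.1415, 0.115]
ee_rot: [[0.041, -0.999, 0.001], [-0.999, -0.041, -0.0], [0.001, -0.001, -1.0]]
wrist_force: [0.3, 0.1, 0.4]
gripper_width: 0.178
gripper_force: 30.0
```

```bash
python3 - <<'E'
from fs import *
now((.5047,-.143,.066,-87.6))
E
```

```text
t 38.7 tcp [ 0.5054 -0.1415  0.115 ] yaw -87.63335602747723 w 0.1781588729408443
delta cm [0.1419 0.0832 4.8973] rz -0.0005821725048635873
```

Emit:
arm_command(deltas=[[0,0,0,0.1,0,1.5,1],[0,0,0,0.1,0,3,1],[0,0,0,0.1,0,4,1],[0,0,0,0.1,0,4.5,1],[0,0,0,0.1,0,4.8,1],[0,0,0,0.1,0,4.9,1],[0,0,0,0.1,0,4.9,1],[0,0,0,0.1,0,4.9,1]])

```text
time_s: 39.37
tcp_pos: [0.5052, -0.1428, 0.0657]
ee_rot: [[0.041, -0.999, 0.001], [-0.999, -0.041, -0.0], [0.0, -0.001, -1.0]]
wrist_force: [-0.3, 0.3, -0.0]
gripper_width: 0.185
gripper_force: 30.0
```

Emit:
arm_command(deltas=[[0,0,0,0,0,0.05,1],[0,0,0,0,0,0.05,1]])

```text
time_s: 39.53
tcp_pos: [0.5052, -0.1429, 0.0654]
ee_rot: [[0.041, -0.999, 0.002], [-0.999, -0.041, -0.0], [0.0, -0.002, -1.0]]
wrist_force: [-0.7, 1.8, 4.9]
gripper_width: 0.182
gripper_force: 30.0
```

Emit:
arm_command(deltas=[[0,0,0,0,0,0,0.48],[0,0,0,0,0,0,0.45],[0,0,0,0,0,0,0.45],[0,0,0,0,0,0,0.45],[0,0,0,0,0,-3,0.45],[0,0,0,0,0,-6,0.45],[0,0,0,0,0,-10,0.45],[0,0,0,0,0,-10,0.45]])

```text
time_s: 40.2
tcp_pos: [0.5093, -0.1436, 0.1721]
ee_rot: [[0.043, -0.999, 0.015], [-0.999, -0.043, -0.002], [0.003, -0.015, -1.0]]
wrist_force: [0.7, -0.4, 0.7]
gripper_width: 0.278
gripper_force: 0.0
```

Emit:
arm_command(deltas=[[0,0,-0.1,1,2,0,0.45],[0,0,-0.2,2,4,0,0.6],[0,0,-0.3,3.2,6.3,0,1],[0,0,-0.4,3.2,6.3,0,1],[0,0,-0.5,3.2,6.3,0,1],[0,0,-0.6,3.2,6.3,0,1],[0,0,-0.7,3.2,6.3,0,1],[0,0,-0.8,3.2,6.3,0,1]])

```text
time_s: 40.87
tcp_pos: [0.4429, -0.1775, 0.1644]
ee_rot: [[0.748, -0.663, 0.0], [-0.663, -0.748, 0.0], [0.0, -0.0, -1.0]]
wrist_force: [-0.2, 0.3, 0.1]
gripper_width: 0.003
gripper_force: 0.0
```

Emit:
arm_command(deltas=[[0,0,-0.1,0,0,0,1],[0,0,-0.2,0,0,0,1],[0,0,-0.3,0,0,0,1],[0,0,-0.4,0,0,0,1],[0,0,-0.5,0,0,0,1],[0,0,-0.6,0,0,0,1],[0,0,-0.7,0,0,0,1],[0,0,-0.77,0,0,0,1]])

```text
time_s: 41.53
tcp_pos: [0.4429, -0.1774, 0.1643]
ee_rot: [[0.999, 0.045, -0.0], [0.045, -0.999, -0.0], [-0.0, 0.0, -1.0]]
wrist_force: [0.6, -1.0, 0.2]
gripper_width: 0.006
gripper_force: 0.0
```

```bash
python3 - <<'E'
from fs import *
now((.4428,-.178,.069,2.4));c=capture("side");crop(c,"s8",240,480,130,370,2.5)
E
```

```text
t 41.5333 tcp [ 0.4429 -0.1774  0.1643] yaw 2.560474465107245 w 0.0057806626379333335
delta cm [-0.0126  0.0562  9.5326] rz 0.002800807781498181
```

View pics/s8.png

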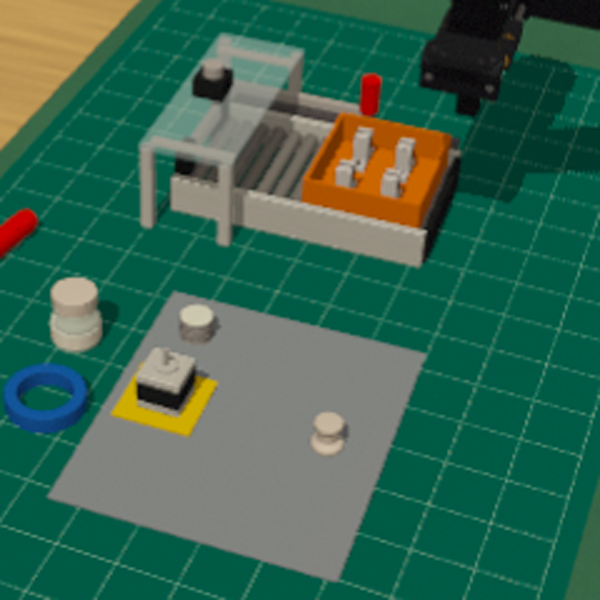

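All four supports are upright in the tray and the mat is clear of them. I lower behind the tray wall and push.

Emit:
arm_command(deltas=[[0,0,0,0,0,3,1],[0,0,0,0,0,6,1],[0,0,0,0,0,8.5,1],[0,0,0,0,0,9.5,1],[0,0,0,0,0,9.5,1],[0,0,0,0,0,9.5,1]])

```text
time_s: 42.08
tcp_pos: [0.443, -0.1775, 0.0693]
ee_rot: [[0.999, 0.04, -0.001], [0.04, -0.999, -0.0], [-0.001, 0.0, -1.0]]
wrist_force: [0.9, -0.1, 0.3]
gripper_width: 0.002
gripper_force: 0.0
```

Emit:
arm_command(deltas=[[0,0,0,0.5,0,0,1],[0,0,0,1,0,0,1],[0,0,0,1.4,0,0,1],[0,0,0,1.8,0,0,1],[0,0,0,2.3,0,0,1],[0,0,0,2.9,0,0,1],[0,0,0,3.5,0,0,1],[0,0,0,4.2,0,0,1]])

```text
time_s: 42.75
tcp_pos: [0.4853, -0.1758, 0.0696]
ee_rot: [[0.999, 0.04, -0.0], [0.04, -0.999, -0.0], [-0.0, -0.0, -1.0]]
wrist_force: [-1.9, -0.2, 1.3]
gripper_width: 0.01
gripper_force: 1.0
```

Emit:
arm_command(deltas=[[0,0,0,0.7,0,0,1],[0,0,0,1.4,0,0,1],[0,0,0,2.1,0,0,1],[0,0,0,2.8,0,0,1],[0,0,0,3.5,0,0,1],[0,0,0,4.2,0,0,1],[0,0,0,4.9,0,0,1],[0,0,0,5.6,0,0,1]])

```text
time_s: 43.42
tcp_pos: [0.5415, -0.1735, 0.0694]
ee_rot: [[0.999, 0.04, -0.0], [0.04, -0.999, -0.0], [-0.0, 0.0, -1.0]]
wrist_force: [-1.3, -2.4, -0.3]
gripper_width: 0.009
gripper_force: 0.9
```

Emit:
arm_command(deltas=[[0,0,0,0.6,0,0,1],[0,0,0,1.2,0,0,1],[0,0,0,1.7,0,0,1],[0,0,0,2.2,0,0,1],[0,0,0,2.6,0,0,1],[0,0,0,3,0,0,1],[0,0,0,3.3,0,0,1],[0,0,0,3.5,0,0,1]])

```text
time_s: 44.08
tcp_pos: [0.5764, -0.1719, 0.0695]
ee_rot: [[0.999, 0.04, 0.0], [0.04, -0.999, 0.0], [0.0, -0.0, -1.0]]
wrist_force: [0.1, -0.5, -0.3]
gripper_width: 0.004
gripper_force: 0.5
```

```bash
python3 - <<'E'
from fs import *
now((.588,-.1723,.069,2.4))
E
```

```text
t 44.0833 tcp [ 0.5764 -0.1719  0.0695] yaw 2.310007572244535 w 0.0035438930826555476
delta cm [1.1562 0.0827 0.052 ] rz -0.0015706641661959939
```

Emit:
arm_command(deltas=[[0,0,0,0.2,0,0,1],[0,0,0,0.4,0,0,1],[0,0,0,0.6,0,0,1],[0,0,0,0.8,0,0,1],[0,0,0,0.9,0,0,1],[0,0,0,0.9,0,0,1],[0,0,0,0.9,0,0,1]])

```text
time_s: 44.67
tcp_pos: [0.585, -0.1717, 0.0696]
ee_rot: [[0.999, 0.04, 0.0], [0.04, -0.999, 0.0], [0.0, -0.0, -1.0]]
wrist_force: [-1.3, 0.7, -0.6]
gripper_width: 0.001
gripper_force: 0.4
```

Emit:
arm_command(deltas=[[0,0,0,0.1,0,0,1],[0,0,0,0.2,0,0,1],[0,0,0,0.2,0,0,1]])

```text
time_s: 44.92
tcp_pos: [0.5852, -0.1716, 0.0696]
ee_rot: [[0.999, 0.04, -0.004], [0.04, -0.999, 0.0], [-0.004, -0.0, -1.0]]
wrist_force: [-5.1, 0.5, 3.5]
gripper_width: 0.005
gripper_force: 2.6
```

Emit:
arm_command(deltas=[[0,0,0,0.1,0,0,1],[0,0,0,0.2,0,0,1],[0,0,0,0.2,0,0,1],[0,0,0,0.2,0,0,1]])

```text
time_s: 45.25
tcp_pos: [0.5853, -0.1717, 0.0696]
ee_rot: [[0.999, 0.039, -0.008], [0.039, -0.999, 0.0], [-0.008, -0.001, -1.0]]
wrist_force: [-8.1, -0.1, 5.6]
gripper_width: 0.005
gripper_force: 4.5
```

Hard stop: the force rises with no movement. I back off, lift and check.

Emit:
arm_command(deltas=[[0,0,0,-1,0,0,1],[0,0,0,-3,0,0,1],[0,0,0,-5,0,0,1],[0,0,0,-6,0,-3,1],[0,0,0,-6,0,-7,1],[0,0,0,-6,0,-11,1],[0,0,0,-6,0,-15,1],[0,0,0,-6,0,-15,1]])

```text
time_s: 45.92
tcp_pos: [0.5344, -0.175, 0.2297]
ee_rot: [[0.999, 0.042, 0.021], [0.042, -0.999, -0.004], [0.021, 0.005, -1.0]]
wrist_force: [0.8, -0.0, 0.4]
gripper_width: 0.004
gripper_force: 0.0
```

Emit:
arm_command(deltas=[[0,0,0,-3,-4,0,1],[0,0,0,-6,-8,0,1],[0,0,0,-9,-12,0,1],[0,0,0,-12,-16,0,1],[0,0,0,-12,-20,0,1],[0,0,0,-12,-24,0,1],[0,0,0,-12,-24,0,1],[0,0,0,-12,-24,0,1]])

```text
time_s: 46.58
tcp_pos: [0.3997, 0.0649, 0.2204]
ee_rot: [[0.999, 0.046, 0.005], [0.046, -0.999, 0.003], [0.005, -0.003, -1.0]]
wrist_force: [0.5, 0.2, -0.6]
gripper_width: 0.001
gripper_force: 0.0
```

```bash
python3 - <<'E'
from fs import *
now();c=capture("top");d=capture("side")
a=cv2.resize(c["pixels"][150:320,190:530],None,fx=2.2,fy=2.2,interpolation=cv2.INTER_CUBIC)
x0,y0,s=190,150,2.2
o=np.array([.5987,-.1719]);A=cv2.Rodrigues(np.array([0,0,np.radians(2.4)]))[0][:2,:2]
q=[[*(o+A@np.array(t)),.068] for t in[(-.001,-.07),(-.001,.07),(.123,.07),(.123,-.07)]]
cv2.polylines(a,[((px(c,q)-[x0,y0]+.5)*s).astype(int)],True,(255,0,0),1)
b=cv2.resize(d["pixels"][130:225,270:440],(748,418)[:1]+(220,)) if 0 else cv2.resize(d["pixels"][140:230,290:430],None,fx=2.4,fy=2.4)
m=np.zeros((374+216,748,3),np.uint8);m[:374,:a.shape[1]]=a[:374];m[374:374+216,:336]=b;cv2.imwrite("pics/fin.png",m)
E
```

```text
t 46.5833 tcp [0.3997 0.0649 0.2204] yaw 2.6613622771840553 w 0.0009182377356677852
```

View pics/fin.png

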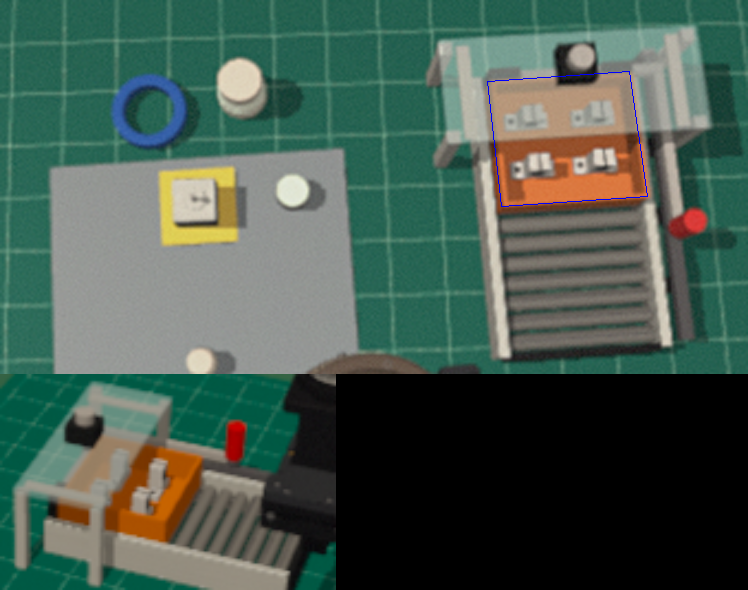

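The tray lies on its home outline with four upright supports, and the motor is on the pad. One numeric check of the tray edge against the first picture, then I hand in.

```bash
python3 - <<'E'
from fs import *
def edge(I):
    I=I.astype(float);p=I[225:260,425:475,2]-I[225:260,425:475,0]
    return [np.interp(-60,-p[:,k:k+10].mean(1)[5:],np.arange(30.)) for k in(0,20,40)]
a=edge(cv2.imread("pics/top0.png"));b=edge(capture("top")["pixels"]);print(a,b)
if np.abs(np.subtract(a,b)).max()<.6:print(finish_job())
E
```

```text
[np.float64(15.259842519685039), np.float64(14.028938906752412), np.float64(12.706896551724137)] [np.float64(0.0), np.float64(13.67379679144385), np.float64(12.443877551020408)]
```

The two clean columns agree to within 0.4 px (under 1 mm). The first column is spoiled by a white support, so it does not count. Handing in.

```bash
python3 -c "
from station import *
print(finish_job())"
```

```text
the job is handed in; nothing more can be done
None
```

The job is handed in: motor on the yellow pad, knob pulled to its stop and back home, all four supports upright in the tray, and the tray pushed fully home in the bay, after about 47 s of robot time.

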